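# Load the oil bottles into the crate with the sprung keeper

## Robot

A 7-joint arm with a two-finger parallel gripper is mounted at the origin on the work surface. World frame = base frame: x ahead of the robot, y to its left, z up, the work surface at z = 0. Lengths are in m, angles in rad, forces in N, time in s.
With the tool pointing down it reaches from about 0.35 to 0.9 m from the base axis. Payload 8.1 kg.
Tool frame: the origin (TCP) lies midway between the tips of the shut fingers; the grasp point (between the pads) lies 19 mm behind it; z points along the fingers, y is the line along which they close (so a half turn about z gives the same grasp; the last joint's range is limited). The gripper opens to 92 mm and grips with 3 to 60 N. Pads are 19 mm wide; open, the fingers measure 130 mm over their backs; the gripper's body (75 mm by 190 mm) begins 47 mm behind the grasp point.
Start: joints at [-1.367, 0.434, 0.025, 1.573, -0.012, 1.134, -0.075], TCP at [0.189, 0.596, 0.19] pointing down, gripper open.
Joint ranges: [-2.62, 2.62], [-0.44, 2.09], [-1.27, 1.32], [0.08, 2.57], [-1.32, 4.46], [0.12, 2], [-2.74, 2.74]. Speed limits (rad/s): [2.22, 2.22, 3.01, 3.01, 3.14, 3.14, 3.14].

## Interface

Orientations are given as a rotation vector (axis times angle).
In Python, from cell import arm gives the robot as it stands.
- The arm moves only by the tool move_arm, never from a script. Its argument "motion" is a list of rows, each an object of numbers: "tx", "ty", "tz": the shift along the tool's x, y, z normalised to -1 to 1, where 1 is 1000 mm; "twist": the turn about the tool's z normalised to -1 to 1, where 1 is pi/2 rad. In form: [{"tx": .., "ty": .., "tz": .., "twist": ..}, ...]. A call has 1 to 12 rows; each row shifts and turns the commanded pose from where the row before left it, along the tool's axes as they then stand; what a row does not reach is not made up. A row lasts 1/10 s, in which the tool goes at most 50 mm and 8.59 degrees, less where a joint would pass 70% of its speed; a pose out of reach is approached as far as the arm can. A call with a number of a shift or a turn outside -1 to 1 is refused whole. A call with a gripper value outside its range is refused whole. "gripper" is the gripper's target within -1 to 1 (shut at 1, half-way at 0, fully open at -1), set as the call begins (left out, the last holds). The fingers move at their own pace and stop on an object; "squeeze" is the grip in N (left out, the last holds). Time passes only in rows, so rows that do not move let the fingers close. It gives the time, the measured TCP pose, the force, the opening and the grip force at its end, in the units of the state.
- arm.observe(): the state, without advancing time (a new reading comes with each control period).
- arm.get_image(name): name is "scene" or "top" or "wrist"; returns the picture (420x560x3 uint8, red, green, blue); there is no depth.
- arm.calibration(name): a dict with "K" (3x3 intrinsics, pixels), "k1" (the pictures are not rectified: a ray, as slopes to the right and down, at radius r is drawn at 1 + k1 r^2 times it, then the intrinsics apply), "T" (4x4, takes a point from camera to world coordinates). Camera axes: x right, y down, z forward; pixel columns grow to the right and rows downward; lengths in m; the calibration is good to about 2 mm. A picture is of the moment at which its call begins: read the wrist's pose just before it. calibration takes no time and is no camera call; for the wrist camera it gives the pose at the moment of the call.
- arm.sign_off(): hands the job in; it is judged then, once.
Trained networks look in the newest picture that a camera, given by its name, has taken for a name from the list of things; names that differ only in an ending like _2 or _b are one class to them, and where a whole thing is asked for, a point or a joint stands for the part that bears it (a point fixed in the world has none). Each returns a list of dicts, best first, with "conf" (0 to 1); they miss things now and then, are a little off and sometimes report something else, mostly with a low value. They report only what shows in the picture. A call takes as long as a camera call.
- arm.look_for(camera, query): "point" ([column, row] as shares, 0 to 1, of the picture: columns of its width, rows of its height, amid what is visible of it).
- arm.regions_of(camera, query): "region" (420x560 bool, what is visible of it) and "point" ([column, row] as shares, 0 to 1, of the picture: columns of its width, rows of its height, amid what is visible of it).
- arm.place_of(camera, query): "point" ([column, row] as shares, 0 to 1, of the picture: columns of its width, rows of its height: a listed point, or the origin of a listed thing).
The state is a dict: "clock": time; "joints": joint angles; "dq": joint speeds; "joint_efforts": joint torques, N m; "position": TCP position; "ee_rot": TCP orientation; "force": force on the tool from outside, world axes, zero at the start; "ft_torque": the same for the moment, N m; "width": opening from 0.0 (shut) to 1.0 (fully open); "gripper_force": force on a finger pad.
Only numpy, scipy, OpenCV 4.12 (cv2) and the standard library are available. Lean on these libraries where they do the work, as an engineer would, in place of code of your own. Each camera call takes 0.05 s, during which the arm holds its last target. There are 200 camera calls.

## Task

Pack the oil bottles for the mobile service round: pull the crate's sprung keeper back by its knob and park the knob in its holding notch so that the keeper stays open by itself, then stand every bottle from the bench upright in the crate, one in each free cell (one cell is already taken). When all are in, free the knob from the notch so that the keeper closes fully over the bottles; do not take out the bottle already in the crate and leave the tools and other things on the bench where they are.

Things in the scene. Friction and masses are not known exactly. Their poses are not given: they have to be found in the camera images.
- crate: Fixed plywood crate, 182 mm (x) by 246 mm (y), walls 70 mm high, 2 x 3 square cells 70 mm wide. Origin under its centre; z up; x points away from the robot at yaw 0. Cell centres at x -50 and +50 mm (a 30 mm spine between) and y -82, 0, +82 mm (12 mm dividers between). Cell floors are 6 mm above the bench; a standing bottle's cap then reaches 156 mm
- keeper_mid (a point): Centre of the sprung steel keeper frame, 112 mm above the bench; axes as the crate's. It slides along x over the crate. Its two bars (along y, 10 mm wide, 108 to 116 mm above the bench), when shut, lie over the bottles' shoulders 21 to 31 mm to the -x side of each row's centre line: they hold bottles in and keep others out. Parked, they leave the cells clear
- keeper (a joint): travel of the keeper along the crate's -x in m: 0 shut, 0.033 fully pulled back. A spring pulls it shut (4.5 N at 0, 9.5 N at 0.033). Parked in the notch it rests at 0.024
- knob (a point): Middle of the keeper's upright round black knob, 24 mm across, grip part from 121 to 175 mm above the bench (this point at 148 mm), beside the crate at crate x -20, y +172 mm when shut; axes as the crate's. Its pin runs in a J-shaped slot in a steel plate, top 105 mm above the bench. To free it: pull back beyond 0.0295, move it sideways to latch 0 and let it go: it snaps shut
- latch (a joint): sideways travel of the knob along the crate's +y in m: 0 in the straight lane, 0.017 at the end. A spring (1.5 to 4 N) returns it to 0. A wall keeps it in the lane unless keeper exceeds 0.0295. To park: pull the knob back all the way, push it sideways to about 0.016, let it come forward to keeper 0.024: it is then behind a 5.5 mm lip and stays when let go
- b1_mid (a point): Bottle on the bench (may be absent), white plastic, 60 mm across, 150 mm tall: body 86 mm high, sloping shoulder to 101 mm, then a neck and black cap 28 mm across up to the top, where to grip it; 0.2 to 0.33 kg, heavy base. The point is on its axis 75 mm above its underside; z up along the neck
- b2_mid (a point): Bottle on the bench (may be absent), white plastic, 60 mm across, 150 mm tall: body 86 mm high, sloping shoulder to 101 mm, then a neck and black cap 28 mm across up to the top, where to grip it; 0.2 to 0.33 kg, heavy base. The point is on its axis 75 mm above its underside; z up along the neck
- b3_mid (a point): Bottle on the bench (may be absent), white plastic, 60 mm across, 150 mm tall: body 86 mm high, sloping shoulder to 101 mm, then a neck and black cap 28 mm across up to the top, where to grip it; 0.2 to 0.33 kg, heavy base. The point is on its axis 75 mm above its underside; z up along the neck
- b4_mid (a point): Bottle on the bench (may be absent), white plastic, 60 mm across, 150 mm tall: body 86 mm high, sloping shoulder to 101 mm, then a neck and black cap 28 mm across up to the top, where to grip it; 0.2 to 0.33 kg, heavy base. The point is on its axis 75 mm above its underside; z up along the neck
- b5_mid (a point): Bottle on the bench (may be absent), white plastic, 60 mm across, 150 mm tall: body 86 mm high, sloping shoulder to 101 mm, then a neck and black cap 28 mm across up to the top, where to grip it; 0.2 to 0.33 kg, heavy base. The point is on its axis 75 mm above its underside; z up along the neck
- r1_mid (a point): Bottle that already stands at the start in the cell at crate x -50, y -82 mm (only one of the six is there), just like those on the bench: 60 mm across, 150 mm tall: body 86 mm high, sloping shoulder to 101 mm, then a neck and black cap 28 mm across up to the top, where to grip it; 0.2 to 0.33 kg, heavy base. The point is on its axis 75 mm above its underside; z up along the neck
- r2_mid (a point): Bottle that already stands at the start in the cell at crate x -50, y +0 mm (only one of the six is there), just like those on the bench: 60 mm across, 150 mm tall: body 86 mm high, sloping shoulder to 101 mm, then a neck and black cap 28 mm across up to the top, where to grip it; 0.2 to 0.33 kg, heavy base. The point is on its axis 75 mm above its underside; z up along the neck
- r3_mid (a point): Bottle that already stands at the start in the cell at crate x -50, y +82 mm (only one of the six is there), just like those on the bench: 60 mm across, 150 mm tall: body 86 mm high, sloping shoulder to 101 mm, then a neck and black cap 28 mm across up to the top, where to grip it; 0.2 to 0.33 kg, heavy base. The point is on its axis 75 mm above its underside; z up along the neck
- r4_mid (a point): Bottle that already stands at the start in the cell at crate x +50, y -82 mm (only one of the six is there), just like those on the bench: 60 mm across, 150 mm tall: body 86 mm high, sloping shoulder to 101 mm, then a neck and black cap 28 mm across up to the top, where to grip it; 0.2 to 0.33 kg, heavy base. The point is on its axis 75 mm above its underside; z up along the neck
- r5_mid (a point): Bottle that already stands at the start in the cell at crate x +50, y +0 mm (only one of the six is there), just like those on the bench: 60 mm across, 150 mm tall: body 86 mm high, sloping shoulder to 101 mm, then a neck and black cap 28 mm across up to the top, where to grip it; 0.2 to 0.33 kg, heavy base. The point is on its axis 75 mm above its underside; z up along the neck
- r6_mid (a point): Bottle that already stands at the start in the cell at crate x +50, y +82 mm (only one of the six is there), just like those on the bench: 60 mm across, 150 mm tall: body 86 mm high, sloping shoulder to 101 mm, then a neck and black cap 28 mm across up to the top, where to grip it; 0.2 to 0.33 kg, heavy base. The point is on its axis 75 mm above its underside; z up along the neck
- sprocket: Cast iron front sprocket lying flat, a toothed disc 105 mm across, 18 mm thick at the hub; bystander. Origin at the centre of its underside
- link_jig: Steel roller link jig, a plate 60 x 120 mm with three pegs, 36 mm high; bystander. Origin at the centre of its underside
- screwdriver: Orange-handled screwdriver 200 mm long, lying; bystander. Origin at the centre of its underside
- circlip_pliers: Blued steel circlip pliers 180 mm long, lying; bystander. Origin at the centre of its underside
- grease_tin: Squat steel grease tin, 64 mm across, 55 mm high, no neck; bystander. Origin at the centre of its underside
- bearing: Ball bearing lying flat, 62 mm across, 17 mm thick; bystander. Origin at the centre of its underside

How it is judged:
On the way, in this order (a step that is already met when the one before it is completed fails the run):
1. the keeper is parked open in its notch, with the gripper off the knob (value of joint keeper between 0.0205 and 0.0295 m and value of joint latch above 0.0095 m and contact force between each of the arm, the fingers and latch below 0.3 N), for 0.3 s.
2. every bottle from the bench stands in a cell while the keeper is still open (x of b1_mid in the frame of crate between -0.09 and 0.09 m and y of b1_mid in the frame of crate between -0.12 and 0.12 m and z of b1_mid in the frame of crate between 0.07 and 0.09 m and angle between each of b1_mid, b2_mid, b3_mid, b4_mid, b5_mid's own z axis and vertical below 0.2 rad and x of b2_mid in the frame of crate between -0.09 and 0.09 m and y of b2_mid in the frame of crate between -0.12 and 0.12 m and z of b2_mid in the frame of crate between 0.07 and 0.09 m and x of b3_mid in the frame of crate between -0.09 and 0.09 m and y of b3_mid in the frame of crate between -0.12 and 0.12 m and z of b3_mid in the frame of crate between 0.07 and 0.09 m and x of b4_mid in the frame of crate between -0.09 and 0.09 m and y of b4_mid in the frame of crate between -0.12 and 0.12 m and z of b4_mid in the frame of crate between 0.07 and 0.09 m and x of b5_mid in the frame of crate between -0.09 and 0.09 m and y of b5_mid in the frame of crate between -0.12 and 0.12 m and z of b5_mid in the frame of crate between 0.07 and 0.09 m and value of joint keeper above 0.0205 m), for 0.3 s.
3. the keeper is shut over the bottles (value of joint keeper below 0.004 m), for 0.2 s.
At the end, for the whole second after the job is handed in: Every bottle, those from the bench and the one there at the start, stands upright (within 11 degrees) on the floor of a cell of the crate, and the keeper is shut (within 4 mm) with its knob in the straight lane (within 4 mm) (x of b1_mid in the frame of crate between -0.09 and 0.09 m and y of b1_mid in the frame of crate between -0.12 and 0.12 m and z of b1_mid in the frame of crate between 0.07 and 0.09 m and angle between each of b1_mid, b2_mid, b3_mid, b4_mid, b5_mid, r1_mid, r2_mid, r3_mid, r4_mid, r5_mid, r6_mid's own z axis and vertical below 0.2 rad and x of b2_mid in the frame of crate between -0.09 and 0.09 m and y of b2_mid in the frame of crate between -0.12 and 0.12 m and z of b2_mid in the frame of crate between 0.07 and 0.09 m and x of b3_mid in the frame of crate between -0.09 and 0.09 m and y of b3_mid in the frame of crate between -0.12 and 0.12 m and z of b3_mid in the frame of crate between 0.07 and 0.09 m and x of b4_mid in the frame of crate between -0.09 and 0.09 m and y of b4_mid in the frame of crate between -0.12 and 0.12 m and z of b4_mid in the frame of crate between 0.07 and 0.09 m and x of b5_mid in the frame of crate between -0.09 and 0.09 m and y of b5_mid in the frame of crate between -0.12 and 0.12 m and z of b5_mid in the frame of crate between 0.07 and 0.09 m and x of r1_mid in the frame of crate between -0.09 and 0.09 m and y of r1_mid in the frame of crate between -0.12 and 0.12 m and z of r1_mid in the frame of crate between 0.07 and 0.09 m and x of r2_mid in the frame of crate between -0.09 and 0.09 m and y of r2_mid in the frame of crate between -0.12 and 0.12 m and z of r2_mid in the frame of crate between 0.07 and 0.09 m and x of r3_mid in the frame of crate between -0.09 and 0.09 m and y of r3_mid in the frame of crate between -0.12 and 0.12 m and z of r3_mid in the frame of crate between 0.07 and 0.09 m and x of r4_mid in the frame of crate between -0.09 and 0.09 m and y of r4_mid in the frame of crate between -0.12 and 0.12 m and z of r4_mid in the frame of crate between 0.07 and 0.09 m and x of r5_mid in the frame of crate between -0.09 and 0.09 m and y of r5_mid in the frame of crate between -0.12 and 0.12 m and z of r5_mid in the frame of crate between 0.07 and 0.09 m and x of r6_mid in the frame of crate between -0.09 and 0.09 m and y of r6_mid in the frame of crate between -0.12 and 0.12 m and z of r6_mid in the frame of crate between 0.07 and 0.09 m and value of joint each of keeper, latch below 0.004 m); the robot touches nothing.
It fails at once if a tool or other bystander is shifted more than 5 cm (distance of any of sprocket, link_jig, screwdriver, circlip_pliers, grease_tin, bearing from where it was at the start of the episode above 0.05 m).
Of r1, r2, r3, r4, r5, r6 only 1 to 1 are there at a start; the rules pass over those that are not, and their reading is None.
Of b1, b2, b3, b4, b5 only 3 to 5 are there at a start; the rules pass over those that are not, and their reading is None.
At some moment in a run one of b1, b2, b3, b4, b5 may be knocked a few centimetres aside while the robot is not near it.
It also fails if it takes over 210 s, if anything falls off the work surface, if the arm or the gripper's body presses on something with over 40 N, if the wrist force passes 120 N, or if a joint passes its speed limit or range.

## Working session

There is one attempt and no reset: what is moved stays moved. The work goes in short steps, Python scripts to look and compute and a tool call to move; the robot and the scene stay as the last step left them, time stands still between calls to the robot, and variables do not carry over. Pictures are saved under pics/ and viewed, at most 14 in all, crops included, and the job is handed in when it is done.

Besides the shell and the picture viewer there is one more tool, called after "Emit:" as a command line: name --argument value ..., lists and objects as JSON in quotes. move_arm: Moves the arm, as the interface text tells. Scaled input: -1 to 1 covers 1000 mm each way for a shift and pi/2 rad each way for a turn. Its arguments: {"type":"object","properties":{"motion":{"type":"array","items":{"type":"object","properties":{"tx":{"type":"number"},"ty":{"type":"number"},"tz":{"type":"number"},"twist":{"type":"number"}}}},"gripper":{"type":"number"},"squeeze":{"type":"number"}},"required":["motion"]}

```bash
mkdir -p pics && ls && cat > h.py <<'E'
from cell import arm
import numpy as np, cv2
from scipy.spatial.transform import Rotation as R
def ray(cam,pt):
    c=arm.calibration(cam);K=np.array(c["K"]);T=np.array(c["T"])
    u,v=pt[0]*560,pt[1]*420
    d=np.array([(u-K[0,2])/K[0,0],(v-K[1,2])/K[1,1]]);s=d.copy()
    for _ in range(20): s=d/(1+c["k1"]*(s@s))
    return T[:3,3],T[:3,:3]@np.array([s[0],s[1],1])
def onz(cam,pt,z):
    o,d=ray(cam,pt); return o+d*(z-o[2])/d[2]
def save(cam,name):
    im=arm.get_image(cam); cv2.imwrite("pics/"+name,im[:,:,::-1]); return im
E
python3 - <<'E'
from h import *
for c in("scene","top"):
    save(c,c+"0.png"); k=arm.calibration(c); print(c,np.round(k["K"],1).tolist(),k["k1"],np.round(k["T"],3).tolist())
print(arm.observe())
for n,z in [("crate",0),("keeper_mid",.112),("knob",.148),("b1_mid",.075),("r1_mid",.081)]:
    for c in("scene","top"):
        for r in arm.place_of(c,n): print(n,c,round(r["conf"],2),np.round(r["point"],3),np.round(onz(c,r["point"],z),3))
E
```

```text
pics
scene [[461.0, 0.0, 275.0], [0.0, 461.0, 198.0], [0.0, 0.0, 1.0]] -0.11607379838628569 [[0.26, 0.814, -0.519, 1.225], [0.966, -0.22, 0.139, -0.202], [-0.001, -0.537, -0.844, 1.194], [0.0, 0.0, 0.0, 1.0]]
top [[421.6, 0.0, 269.4], [0.0, 421.6, 211.5], [0.0, 0.0, 1.0]] -0.0900910698797635 [[0.012, -0.989, 0.145, 0.394], [-1.0, -0.015, -0.016, -0.002], [0.018, -0.145, -0.989, 1.192], [0.0, 0.0, 0.0, 1.0]]
{'clock': 0.1, 'joints': array([-1.36660259,  0.43516048,  0.02497266,  1.57399723, -0.01160243,
        1.13400195, -0.0750968 ]), 'dq': array([ 4.62630834e-05, -3.36441194e-03, -1.60984829e-03, -1.89606769e-03,
       -1.72702654e-03,  1.81848563e-04,  4.28599363e-04]), 'joint_efforts': array([ 2.56236832e-03, -6.69125247e+01,  9.87832323e-01, -3.15145040e+01,
       -6.05130731e-02,  3.75697785e-02,  1.76286662e-04]), 'position': array([0.18865219, 0.59531464, 0.18912245]), 'ee_rot': array([-4.80111669e-01, -3.10459674e+00,  2.22903771e-03]), 'force': array([ 0.01967051, -0.08055291,  0.50843603]), 'ft_torque': array([-0.00082776, -0.05414667,  0.0086717 ]), 'gripper_force': 0.0, 'width': 0.9959612235617508}
crate scene 0.59 [0.379 0.561] [ 0.569 -0.217  0.   ]
crate scene 0.46 [0.665 0.576] [0.711 0.23  0.   ]
crate top 0.97 [0.601 0.502] [ 0.573 -0.213  0.   ]
keeper_mid scene 0.57 [0.365 0.496] [ 0.541 -0.219  0.112]
keeper_mid scene 0.48 [0.66  0.353] [0.463 0.296 0.112]
knob scene 0.57 [0.466 0.44 ] [ 0.53  -0.055  0.148]
knob scene 0.4 [0.38  0.566] [ 0.657 -0.215  0.148]
knob top 0.63 [0.5   0.514] [ 0.536 -0.045  0.148]
b1_mid scene 0.81 [0.655 0.36 ] [0.445 0.301 0.075]
b1_mid top 0.56 [0.262 0.606] [0.438 0.304 0.075]
r1_mid scene 0.72 [0.314 0.517] [ 0.529 -0.303  0.081]
r1_mid scene 0.5 [0.38 0.57] [ 0.624 -0.216  0.081]
r1_mid top 0.98 [0.675 0.536] [ 0.524 -0.311  0.081]
```

View pics/top0.png

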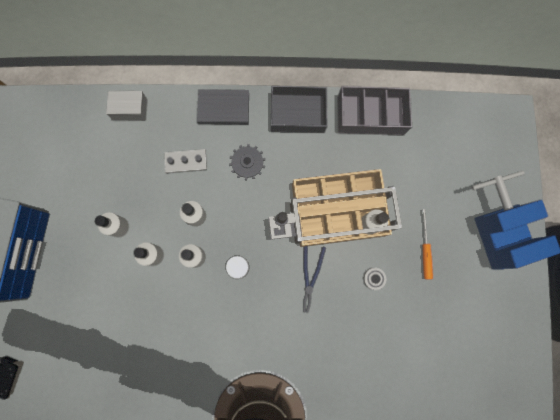

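View pics/scene0.png

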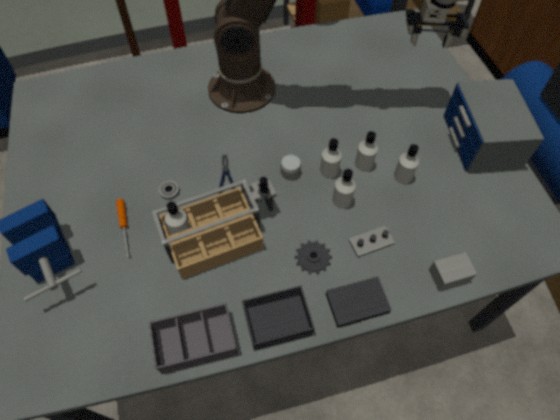

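Four bottles stand on the bench: top-picture caps at (100,222), (140,254), (186,209) and (186,257). r1 is in the near right cell at (381,217) and the knob is at (282,217). The crate yaw is about +0.1 rad.

```bash
cat >> h.py <<'E'
def go(x,y,z,cy=None):
    """print shift in the present tool axes (and twist to put closing line at world angle cy)"""
    s=arm.observe();Rm=R.from_rotvec(s["ee_rot"]).as_matrix();p=s["position"]
    d=Rm.T@(np.array([x,y,z])-p); n=int(np.ceil(np.linalg.norm(d)/.0495))
    a=np.arctan2(Rm[1,1],Rm[0,1]); out=""
    if cy is not None:
        t=-((cy-a+np.pi/2)%np.pi-np.pi/2); m=max(1,int(np.ceil(abs(t)/.149))); out=f" twist total {t/np.pi*2:.4f}: {m} rows of {t/m/np.pi*2:.4f}"
    print(f"t={s['clock']:.1f} p={np.round(p,4)} closeang={a:.3f} w={s['width']:.3f} total d={np.round(d,4)}: {n} rows of {np.round(d/max(n,1),4)}"+out)
E
python3 - <<'E'
from h import *
for n in["b1_mid"]:
    for c in("scene","top"):
        for r in arm.regions_of(c,n)+arm.look_for(c,n): print(n,c,round(r["conf"],2),np.round(r["point"],3),np.round(onz(c,r["point"],.075),3))
for (u,v) in [(100,221),(140,254),(186,209),(186,257),(282,216),(377,221)]:
    print(u,v,np.round(onz("top",(u/560,v/420),.15),3))
go(.533,-.05,.30,.1)
E
```

```text
b1_mid scene 0.66 [0.661 0.364] [0.453 0.31  0.075]
b1_mid scene 0.7 [0.39  0.458] [ 0.475 -0.171  0.075]
b1_mid scene 0.59 [0.657 0.364] [0.451 0.302 0.075]
b1_mid top 0.79 [0.269 0.608] [0.436 0.294 0.075]
b1_mid top 0.95 [0.267 0.603] [0.442 0.297 0.075]
b1_mid top 0.4 [0.601 0.545] [ 0.513 -0.2    0.075]
100 221 [0.516 0.407 0.15 ]
140 254 [0.436 0.3   0.15 ]
186 209 [0.55 0.19 0.15]
186 257 [0.43  0.186 0.15 ]
282 216 [ 0.536 -0.05   0.15 ]
377 221 [ 0.526 -0.289  0.15 ]
t=0.8 p=[0.1888 0.5958 0.1899] closeang=1.264 w=0.998 total d=[-0.5232 -0.5116 -0.1102]: 15 rows of [-0.0349 -0.0341 -0.0073] twist total 0.7410: 8 rows of 0.0926
```

Emit:
move_arm --motion '[{"tz": -0.04},{"tx": -0.036,"ty": -0.034,"tz": -0.005},{"tx": -0.036,"ty": -0.034,"tz": -0.005},{"tx": -0.036,"ty": -0.034,"tz": -0.005},{"tx": -0.036,"ty": -0.034,"tz": -0.005},{"tx": -0.036,"ty": -0.034,"tz": -0.005},{"tx": -0.036,"ty": -0.034,"tz": -0.005},{"tx": -0.036,"ty": -0.034,"tz": -0.005},{"tx": -0.036,"ty": -0.034,"tz": -0.005},{"tx": -0.036,"ty": -0.034,"tz": -0.005},{"tx": -0.036,"ty": -0.034,"tz": -0.005},{"tx": -0.036,"ty": -0.034,"tz": -0.005}]' --gripper -0.3 --squeeze 40

```text
invalid input
```

Emit:
move_arm --motion '[{"tx": -0.036,"ty": -0.034,"tz": -0.005},{"tx": -0.036,"ty": -0.034},{"tx": -0.036,"ty": -0.034},{"twist": 0.0926},{"twist": 0.0926},{"twist": 0.0926},{"twist": 0.0926},{"twist": 0.0926},{"twist": 0.0926},{"twist": 0.0926},{"twist": 0.0926}]'

```text
invalid input
```

```bash
python3 - <<'E'
from h import *
go(.533,-.05,.30,.1)
save("wrist","w1.png")
for n,z in [("crate",0),("keeper_mid",.112),("knob",.148),("r1_mid",.081)]:
    for r in arm.place_of("wrist",n): print(n,round(r["conf"],2),np.round(r["point"],3),np.round(onz("wrist",r["point"],z),4))
E
```

```text
t=0.8 p=[0.1888 0.5958 0.1899] closeang=1.264 w=0.998 total d=[-0.5232 -0.5116 -0.1102]: 15 rows of [-0.0349 -0.0341 -0.0073] twist total 0.7410: 8 rows of 0.0926
```

View pics/w1.png

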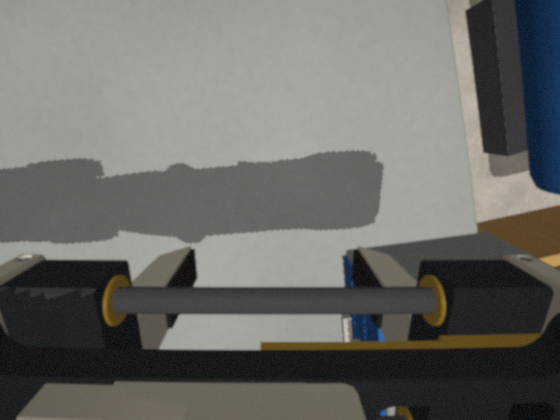

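The picture shows only bare bench and the gripper, because the arm hasn't moved. The rows were refused, so each one probably needs all four fields.

Emit:
move_arm --motion '[{"tx": 0,"ty": 0,"tz": -0.04,"twist": 0},{"tx": -0.036,"ty": -0.034,"tz": -0.005,"twist": 0},{"tx": -0.036,"ty": -0.034,"tz": -0.005,"twist": 0},{"tx": -0.036,"ty": -0.034,"tz": -0.005,"twist": 0},{"tx": -0.036,"ty": -0.034,"tz": -0.005,"twist": 0},{"tx": -0.036,"ty": -0.034,"tz": -0.005,"twist": 0},{"tx": -0.036,"ty": -0.034,"tz": -0.005,"twist": 0},{"tx": -0.036,"ty": -0.034,"tz": -0.005,"twist": 0},{"tx": -0.036,"ty": -0.034,"tz": -0.005,"twist": 0},{"tx": -0.036,"ty": -0.034,"tz": -0.005,"twist": 0},{"tx": -0.036,"ty": -0.034,"tz": -0.005,"twist": 0},{"tx": -0.036,"ty": -0.034,"tz": -0.005,"twist": 0}]' --gripper -0.3 --squeeze 40

```text
clock: 2.25
position: [0.4539, 0.1178, 0.2854]
ee_rot: [0.48, 3.104, 0.001]
force: [0.9, 0.9, 0.1]
width: 0.653
gripper_force: 0.0
```

Emit:
move_arm --motion '[{"tx": -0.036,"ty": -0.034,"tz": 0,"twist": 0},{"tx": -0.036,"ty": -0.034,"tz": 0,"twist": 0},{"tx": -0.036,"ty": -0.034,"tz": 0,"twist": 0},{"tx": 0,"ty": 0,"tz": 0,"twist": 0.0926},{"tx": 0,"ty": 0,"tz": 0,"twist": 0.0926},{"tx": 0,"ty": 0,"tz": 0,"twist": 0.0926},{"tx": 0,"ty": 0,"tz": 0,"twist": 0.0926},{"tx": 0,"ty": 0,"tz": 0,"twist": 0.0926},{"tx": 0,"ty": 0,"tz": 0,"twist": 0.0926},{"tx": 0,"ty": 0,"tz": 0,"twist": 0.0926},{"tx": 0,"ty": 0,"tz": 0,"twist": 0.0926}]'

```text
clock: 3.35
position: [0.5254, -0.0101, 0.2849]
ee_rot: [-2.114, -2.324, -0.0]
force: [0.7, -0.3, 0.2]
width: 0.65
gripper_force: 0.0
```

```bash
python3 - <<'E'
from h import *
go(.533,-.05,.30,.1)
save("wrist","w2.png")
for n,z in [("crate",0),("keeper_mid",.112),("knob",.148),("r1_mid",.081)]:
    for r in arm.place_of("wrist",n): print(n,round(r["conf"],2),np.round(r["point"],3),np.round(onz("wrist",r["point"],z),4))
E
```

```text
t=3.4 p=[ 0.5254 -0.0101  0.2849] closeang=0.094 w=0.650 total d=[-0.0404  0.0038 -0.0151]: 1 rows of [-0.0404  0.0038 -0.0151] twist total -0.0036: 1 rows of -0.0036
crate 0.56 [0.516 0.684] [ 0.5727 -0.2154  0.    ]
keeper_mid 0.17 [0.743 0.061] [0.6623 0.1877 0.112 ]
knob 0.78 [0.494 0.54 ] [ 0.5321 -0.049   0.148 ]
```

View pics/w2.png

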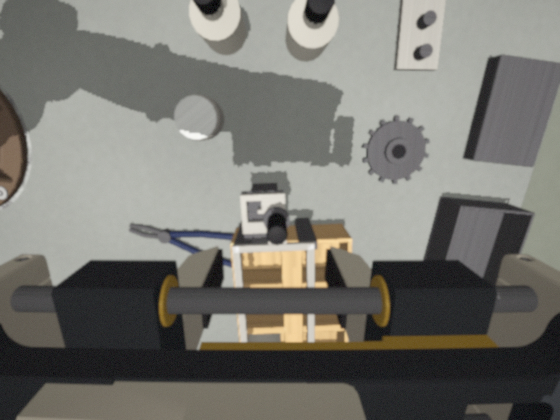

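The knob's top is at pixel (277,220), which puts the knob near (0.532, -0.049). Next is one look at the crate from its far side to get the pose.

Emit:
move_arm --motion '[{"tx": -0.045,"ty": 0.005,"tz": -0.015,"twist": 0},{"tx": -0.045,"ty": 0.005,"tz": -0.015,"twist": 0},{"tx": -0.045,"ty": 0.005,"tz": -0.015,"twist": 0},{"tx": -0.045,"ty": 0.005,"tz": -0.01,"twist": 0},{"tx": -0.045,"ty": 0.005,"tz": 0,"twist": 0},{"tx": -0.045,"ty": 0.005,"tz": 0,"twist": 0},{"tx": 0,"ty": 0,"tz": 0,"twist": 0}]'

```text
clock: 4.3
position: [0.5804, -0.2835, 0.3391]
ee_rot: [2.113, 2.323, -0.006]
force: [-0.3, -0.0, 0.6]
width: 0.651
gripper_force: 0.0
```

```bash
python3 - <<'E'
from h import *
go(.533,-.05,.30,.1)
save("wrist","w3.png")
for n,z in [("crate",0),("keeper_mid",.112),("knob",.148),("r1_mid",.081)]:
    for r in arm.place_of("wrist",n): print(n,round(r["conf"],2),np.round(r["point"],3),np.round(onz("wrist",r["point"],z),4))
E
```

```text
t=4.3 p=[ 0.5804 -0.2835  0.3391] closeang=0.095 w=0.651 total d=[ 0.2371 -0.025   0.0383]: 5 rows of [ 0.0474 -0.005   0.0077] twist total -0.0035: 1 rows of -0.0035
crate 0.58 [0.49  0.306] [ 0.5747 -0.2086  0.    ]
r1_mid 0.75 [0.434 0.453] [ 0.5365 -0.3008  0.081 ]
```

View pics/w3.png

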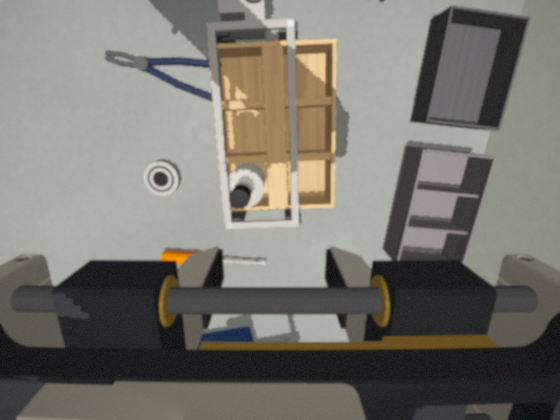

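The crate's right (+x) rim runs from (337,40) to (335,207). The keeper frame's corners are at (209,25), (297,20), (224,229) and (298,225).

```bash
python3 - <<'E'
from h import *
f=lambda u,v,z:np.round(onz("wrist",(u/560,v/420),z),4)
a=f(337,40,.07);b=f(335,207,.07);print("rim",a,b,np.linalg.norm(a-b))
d=a-b;y=-np.arctan2(d[0],d[1]);print("yaw",y)
for yaw in(y,.1,):
  c,s=np.cos(yaw),np.sin(yaw);M=np.array([[c,-s],[s,c]])
  o=(a[:2]+b[:2])/2-M@[.091,0];print("origin",o,"knob",o+M@[-.02,.172],"r1",o+M@[-.05,-.082])
k=[f(*p,.116) for p in[(209,25),(297,20),(224,229),(298,225)]];print(k)
l=k[0]-k[2];r=k[1]-k[3];print("keeper yaw",-np.arctan2(l[0],l[1]),-np.arctan2(r[0],r[1]))
E
```

```text
rim [ 0.6507 -0.075   0.07  ] [ 0.6862 -0.3158  0.07  ] 0.24340273211285038
yaw 0.1463709077371428
origin [ 0.57842307 -0.20867224] knob [ 0.53355094 -0.04142843] r1 [ 0.54091733 -0.29708785]
origin [ 0.57790462 -0.20448484] knob [ 0.54083319 -0.03534079] r1 [ 0.53634075 -0.29106685]
[array([ 0.4815, -0.0867,  0.116 ]), array([ 0.5901, -0.0702,  0.116 ]), array([ 0.5155, -0.3547,  0.116 ]), array([ 0.6247, -0.3372,  0.116 ])]
keeper yaw 0.1261915397730245 0.1288698445479591
```

```bash
python3 - <<'E'
import cv2,numpy as np
a=cv2.imread("pics/top0.png")[155:255,260:410];a=cv2.resize(a,None,fx=4,fy=4,interpolation=cv2.INTER_CUBIC)
b=cv2.imread("pics/scene0.png")[165:280,140:290];b=cv2.resize(b,None,fx=4,fy=4,interpolation=cv2.INTER_CUBIC)
cv2.imwrite("pics/topc.png",a);cv2.imwrite("pics/scenec.png",b)
E
```

```text
(no output)
```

View pics/topc.png

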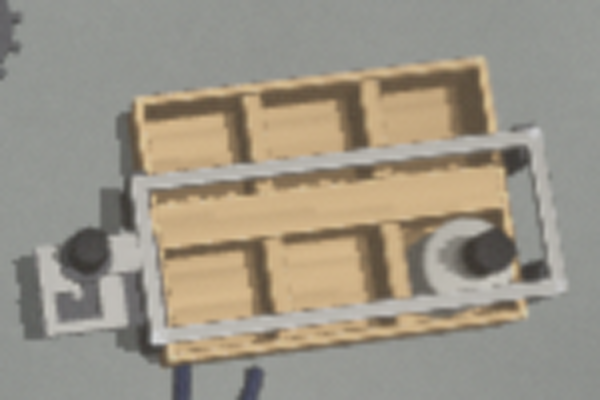

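View pics/scenec.png

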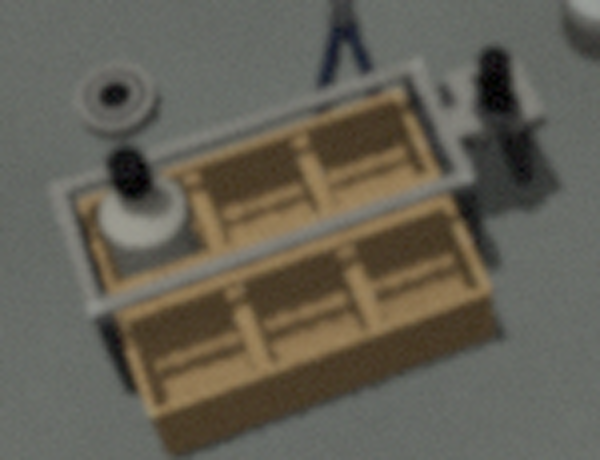

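Top crop: rim corners at (133,97), (486,58), (526,318) and (168,365), with the knob top at (86,250). Scene crop: +x rim corners at (155,415) and (493,290), with the knob top at (495,57).

```bash
python3 - <<'E'
from h import *
from scipy.optimize import least_squares
T=[("top",260+u/4,155+v/4,z,c) for u,v,z,c in[(133,97,.07,(91,123)),(486,58,.07,(91,-123)),(526,318,.07,(-91,-123)),(168,365,.07,(-91,123)),(86,250,.175,(-20,172))]]
S=[("scene",140+u/4,165+v/4,z,c) for u,v,z,c in[(155,415,.07,(91,-123)),(493,290,.07,(91,123)),(495,57,.175,(-20,172))]]
W=[("wrist",u,v,z,c) for u,v,z,c in[(337,40,.07,(91,123)),(335,207,.07,(91,-123))]]
def fit(L):
    w=np.array([onz(c,(u/560,v/420),z)[:2] for c,u,v,z,_ in L]);m=np.array([q[4] for q in L])/1000
    def f(p):
        c,s=np.cos(p[2]),np.sin(p[2]);return (m@np.array([[c,s],[-s,c]])+p[:2]-w).ravel()
    r=least_squares(f,[.57,-.21,.1]);print(np.round(r.x,4),"res mm",np.round(r.fun*1000,1));return r.x
for L in(T,S,W,T+S+W): fit(L)
E
```

```text
[ 0.5733 -0.2168  0.135 ] res mm [-1.2  0.7 -0.2  1.3 -0.7 -0.7  0.5  0.3  1.6 -1.6]
[ 0.5755 -0.2144  0.138 ] res mm [ 0.8 -2.4 -0.4  1.4 -0.4  1.1]
[ 0.5784 -0.2087  0.1464] res mm [-0.2  1.3  0.2 -1.3]
[ 0.5752 -0.2145  0.1434] res mm [-0.4  3.6  2.7  4.6  2.3  1.1  1.5  1.7  2.2  0.3  1.1 -1.9 -1.5  1.8
 -1.6  0.8 -3.  -4.7 -3.3 -7.4]
```

```bash
python3 - <<'E'
from h import *
go(.533,-.05,.30,.137)
a=save("wrist","w4.png").astype(int); b=cv2.imread("pics/w3.png")[:,:,::-1].astype(int); print(abs(a-b)[:240].mean())
f=lambda u,v,z:np.round(onz("wrist",(u/560,v/420),z),4)
print(f(337,40,.07),f(335,207,.07))
for t in range(2):
  for cam in("wrist","top","scene"):
    arm.get_image(cam)
    for n,z in[("crate",0),("r1_mid",.081)]:
      for r in arm.place_of(cam,n)[:1]: print(cam,n,round(r["conf"],2),np.round(onz(cam,r["point"],z),4))
E
```

```text
t=4.5 p=[ 0.5827 -0.2743  0.3398] closeang=0.103 w=0.648 total d=[ 0.2282 -0.0263  0.04  ]: 5 rows of [ 0.0456 -0.0053  0.008 ] twist total -0.0214: 1 rows of -0.0214
12.02095238095238
[ 0.6508 -0.0749  0.07  ] [ 0.6863 -0.3157  0.07  ]
wrist crate 0.57 [ 0.5712 -0.2182  0.    ]
wrist r1_mid 0.88 [ 0.537  -0.3076  0.081 ]
top crate 0.74 [0.5278 0.4301 0.    ]
top r1_mid 0.78 [ 0.5371 -0.3053  0.081 ]
scene crate 0.8 [ 0.5789 -0.2278 -0.    ]
scene r1_mid 0.63 [ 0.528  -0.3089  0.081 ]
wrist crate 0.92 [ 0.5724 -0.2151  0.    ]
wrist r1_mid 0.77 [ 0.5347 -0.3073  0.081 ]
top r1_mid 0.58 [ 0.5381 -0.3047  0.081 ]
scene crate 0.7 [0.7033 0.2277 0.    ]
scene r1_mid 0.63 [ 0.5281 -0.3003  0.081 ]
```

The w3 picture was taken before the arm had settled, which explains the mismatch. The fixed cameras and the settled wrist view agree on crate (0.574, -0.216), yaw 0.137, and knob (0.5305, -0.048).

```bash
python3 - <<'E'
from h import *
go(.5305,-.048,.22,.137)
E
```

```text
t=5.5 p=[ 0.5823 -0.2759  0.3398] closeang=0.100 w=0.649 total d=[ 0.2319 -0.0287  0.1198]: 6 rows of [ 0.0387 -0.0048  0.02  ] twist total -0.0234: 1 rows of -0.0234
```

Emit:
move_arm --motion '[{"tx": 0.0387,"ty": -0.0048,"tz": 0.02,"twist": 0},{"tx": 0.0387,"ty": -0.0048,"tz": 0.02,"twist": 0},{"tx": 0.0387,"ty": -0.0048,"tz": 0.02,"twist": 0},{"tx": 0.0387,"ty": -0.0048,"tz": 0.02,"twist": 0},{"tx": 0.0387,"ty": -0.0048,"tz": 0.02,"twist": 0},{"tx": 0.0387,"ty": -0.0048,"tz": 0.02,"twist": 0},{"tx": 0,"ty": 0,"tz": 0,"twist": -0.0234},{"tx": 0,"ty": 0,"tz": 0,"twist": 0},{"tx": 0,"ty": 0,"tz": 0,"twist": 0},{"tx": 0,"ty": 0,"tz": 0,"twist": 0}]'

```text
clock: 6.5
position: [0.5309, -0.049, 0.2204]
ee_rot: [2.067, 2.365, 0.001]
force: [-0.1, -0.7, 0.6]
width: 0.65
gripper_force: 0.0
```

```bash
python3 - <<'E'
from h import *
go(.5305,-.048,.131,.137)
E
```

```text
t=6.5 p=[ 0.5309 -0.049   0.2204] closeang=0.134 w=0.650 total d=[ 0.0011 -0.0003  0.0894]: 2 rows of [ 0.0006 -0.0002  0.0447] twist total -0.0018: 1 rows of -0.0018
```

Emit:
move_arm --motion '[{"tx": 0.001,"ty": 0,"tz": 0.03,"twist": 0},{"tx": 0,"ty": 0,"tz": 0.03,"twist": 0},{"tx": 0,"ty": 0,"tz": 0.03,"twist": 0},{"tx": 0,"ty": 0,"tz": 0,"twist": 0},{"tx": 0,"ty": 0,"tz": 0,"twist": 0}]'

```text
clock: 7.0
position: [0.5305, -0.0478, 0.1305]
ee_rot: [2.066, 2.366, -0.001]
force: [0.1, -0.8, -0.4]
width: 0.652
gripper_force: 0.0
```

Emit:
move_arm --motion '[{"tx": 0,"ty": 0,"tz": 0,"twist": 0},{"tx": 0,"ty": 0,"tz": 0,"twist": 0},{"tx": 0,"ty": 0,"tz": 0,"twist": 0},{"tx": 0,"ty": 0,"tz": 0,"twist": 0},{"tx": 0,"ty": 0,"tz": 0,"twist": 0},{"tx": 0,"ty": 0,"tz": 0,"twist": 0}]' --gripper 1 --squeeze 35

```text
clock: 7.6
position: [0.5315, -0.0465, 0.1302]
ee_rot: [2.063, 2.367, 0.002]
force: [5.1, 1.3, -1.4]
width: 0.243
gripper_force: 35.0
```

Emit:
move_arm --motion '[{"tx": 0,"ty": -0.006,"tz": 0,"twist": 0},{"tx": 0,"ty": -0.006,"tz": 0,"twist": 0},{"tx": 0,"ty": -0.006,"tz": 0,"twist": 0},{"tx": 0,"ty": -0.006,"tz": 0,"twist": 0},{"tx": 0,"ty": -0.004,"tz": 0,"twist": 0},{"tx": 0,"ty": -0.003,"tz": 0,"twist": 0},{"tx": 0,"ty": 0,"tz": 0,"twist": 0},{"tx": 0,"ty": 0,"tz": 0,"twist": 0}]'

```text
clock: 8.4
position: [0.5018, -0.0506, 0.1303]
ee_rot: [2.061, 2.367, 0.004]
force: [8.3, 1.4, -5.0]
width: 0.246
gripper_force: 35.0
```

Emit:
move_arm --motion '[{"tx": 0,"ty": -0.003,"tz": 0,"twist": 0},{"tx": 0,"ty": 0,"tz": 0,"twist": 0},{"tx": 0,"ty": 0,"tz": 0,"twist": 0}]'

```text
clock: 8.7
position: [0.499, -0.051, 0.1303]
ee_rot: [2.061, 2.366, 0.004]
force: [9.1, 1.4, -5.7]
width: 0.247
gripper_force: 35.0
```

Emit:
move_arm --motion '[{"tx": 0,"ty": -0.001,"tz": 0,"twist": 0},{"tx": 0.004,"ty": 0,"tz": 0,"twist": 0},{"tx": 0.004,"ty": 0,"tz": 0,"twist": 0},{"tx": 0.004,"ty": 0,"tz": 0,"twist": 0},{"tx": 0.004,"ty": 0,"tz": 0,"twist": 0},{"tx": 0,"ty": 0,"tz": 0,"twist": 0},{"tx": 0,"ty": 0,"tz": 0,"twist": 0}]'

```text
clock: 9.4
position: [0.4967, -0.0361, 0.1304]
ee_rot: [2.06, 2.365, 0.004]
force: [11.7, -2.4, -9.2]
width: 0.241
gripper_force: 35.0
```

Emit:
move_arm --motion '[{"tx": 0.0015,"ty": 0,"tz": 0,"twist": 0},{"tx": 0,"ty": 0.004,"tz": 0,"twist": 0},{"tx": 0,"ty": 0.004,"tz": 0,"twist": 0},{"tx": 0,"ty": 0.003,"tz": 0,"twist": 0},{"tx": 0,"ty": 0,"tz": 0,"twist": 0},{"tx": 0,"ty": 0,"tz": 0,"twist": 0}]'

```text
clock: 10.0
position: [0.5058, -0.0335, 0.1303]
ee_rot: [2.063, 2.365, 0.002]
force: [6.7, -2.5, -3.8]
width: 0.244
gripper_force: 35.0
```

Emit:
move_arm --motion '[{"tx": 0,"ty": 0.002,"tz": 0,"twist": 0},{"tx": 0,"ty": 0,"tz": 0,"twist": 0},{"tx": 0,"ty": 0,"tz": 0,"twist": 0}]'

```text
clock: 10.3
position: [0.5058, -0.0335, 0.1301]
ee_rot: [2.065, 2.367, -0.001]
force: [-0.3, -2.7, 4.2]
width: 0.243
gripper_force: 35.0
```

Emit:
move_arm --motion '[{"tx": 0,"ty": 0,"tz": 0,"twist": 0},{"tx": 0,"ty": 0,"tz": 0,"twist": 0},{"tx": 0,"ty": 0,"tz": 0,"twist": 0},{"tx": 0,"ty": 0,"tz": -0.02,"twist": 0},{"tx": 0,"ty": 0,"tz": -0.04,"twist": 0},{"tx": 0,"ty": 0,"tz": -0.04,"twist": 0},{"tx": 0,"ty": 0,"tz": -0.04,"twist": 0},{"tx": 0,"ty": 0,"tz": 0,"twist": 0},{"tx": 0,"ty": 0,"tz": 0,"twist": 0},{"tx": 0,"ty": 0,"tz": 0,"twist": 0}]' --gripper -0.3

```text
clock: 11.3
position: [0.5053, -0.032, 0.2688]
ee_rot: [-2.063, -2.368, 0.002]
force: [-0.4, -0.8, -0.4]
width: 0.654
gripper_force: 0.0
```

```bash
python3 - <<'E'
from h import *
go(.5305,-.048,.131,.137)
top=save("top","top1.png");w=save("wrist","w5.png")
cv2.imwrite("pics/m1.png",np.hstack([w,cv2.resize(top[150:270,200:320],(420,420),interpolation=cv2.INTER_CUBIC)])[::,:,::-1][:, 180:])
for cam in("wrist","top","scene"):
    if cam=="scene":arm.get_image(cam)
    for n,z in[("knob",.148),("b1_mid",.075)]:
      for r in arm.place_of(cam,n): print(cam,n,round(r["conf"],2),np.round(r["point"],3),np.round(onz(cam,r["point"],z),4))
E
```

```text
t=11.3 p=[ 0.5053 -0.032   0.2688] closeang=0.137 w=0.654 total d=[-0.0194  0.023   0.1377]: 3 rows of [-0.0065  0.0077  0.0459] twist total 0.0003: 1 rows of 0.0003
wrist knob 0.72 [0.487 0.486] [ 0.5039 -0.0396  0.148 ]
top b1_mid 0.59 [0.267 0.601] [0.4432 0.2974 0.075 ]
scene knob 0.52 [0.477 0.421] [ 0.5087 -0.0334  0.148 ]
scene b1_mid 0.81 [0.653 0.354] [0.4354 0.3011 0.075 ]
```

View pics/m1.png

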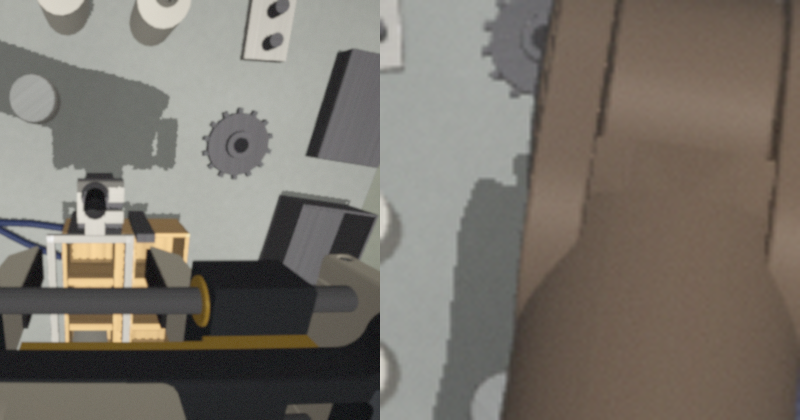

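The knob stays parked at about (0.504, -0.038), with its pin in the notch. On to the bottles.

```bash
python3 - <<'E'
from h import *
go(.48,.06,.33,0.137)
E
```

```text
t=11.8 p=[ 0.506  -0.0324  0.2696] closeang=0.137 w=0.647 total d=[ 0.0951 -0.0132 -0.0604]: 3 rows of [ 0.0317 -0.0044 -0.0201] twist total -0.0000: 1 rows of -0.0000
```

Emit:
move_arm --motion '[{"tx": 0.032,"ty": -0.0044,"tz": -0.02,"twist": 0},{"tx": 0.032,"ty": -0.0044,"tz": -0.02,"twist": 0},{"tx": 0.032,"ty": -0.0044,"tz": -0.02,"twist": 0},{"tx": 0,"ty": 0,"tz": 0,"twist": 0},{"tx": 0,"ty": 0,"tz": 0,"twist": 0},{"tx": 0,"ty": 0,"tz": 0,"twist": 0}]'

```text
clock: 12.35
position: [0.4798, 0.0598, 0.3294]
ee_rot: [-2.066, -2.367, 0.001]
force: [0.3, 0.7, 0.3]
width: 0.649
gripper_force: 0.0
```

```bash
cat >> h.py <<'E'
def caps(name):
    """bottle cap tops seen by the settled wrist camera: place_of plus picture"""
    s=arm.observe();print("dq",np.abs(s["dq"]).max().round(4));save("wrist",name)
    for r in arm.place_of("wrist","b1_mid"):
        print("mid",round(r["conf"],2),np.round(r["point"]*np.array([560,420])),np.round(onz("wrist",r["point"],.075),4))
E
python3 - <<'E'
from h import *
go(.48,.06,.33,0.137); caps("w6.png")
E
```

```text
t=12.3 p=[0.4798 0.0598 0.3294] closeang=0.136 w=0.649 total d=[ 0.0002  0.0002 -0.0006]: 1 rows of [ 0.0002  0.0002 -0.0006] twist total -0.0009: 1 rows of -0.0009
dq 0.0104
mid 0.4 [338.  93.] [0.5527 0.1904 0.075 ]
```

View pics/w6.png

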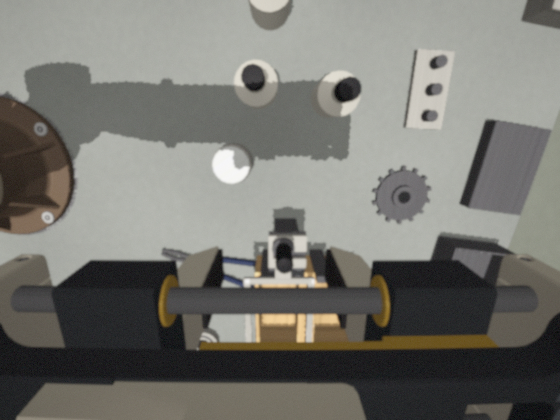

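Caps are at (252,76) for D and (348,88) for C, with bodies at (255,83) and (338,94). The grease tin is at (231,165).

```bash
python3 - <<'E'
from h import *
f=lambda u,v,z:np.round(onz("wrist",(u/560,v/420),z),4)
print("D",f(252,76,.15),f(255,83,.086),"C",f(348,88,.15),f(338,94,.086),"tin",f(231,165,.055))
c,s=np.cos(.137),np.sin(.137)
for x in(-.05,.05):
    for y in(-.082,0,.082): print("cell",x,y,np.round([.5745+c*x-s*y,-.216+s*x+c*y],4))
E
```

```text
D [0.4364 0.1858 0.15  ] [0.4359 0.1859 0.086 ] C [0.5493 0.1881 0.15  ] [0.5509 0.1873 0.086 ] tin [0.4101 0.0654 0.055 ]
cell -0.05 -0.082 [ 0.5362 -0.3041]
cell -0.05 0 [ 0.525  -0.2228]
cell -0.05 0.082 [ 0.5138 -0.1416]
cell 0.05 -0.082 [ 0.6352 -0.2904]
cell 0.05 0 [ 0.624  -0.2092]
cell 0.05 0.082 [ 0.6128 -0.1279]
```

Emit:
move_arm --motion '[{"tx": 0.0392,"ty": 0.029,"tz": 0,"twist": 0},{"tx": 0.0392,"ty": 0.029,"tz": 0,"twist": 0},{"tx": 0.0392,"ty": 0.029,"tz": 0,"twist": 0},{"tx": 0,"ty": 0,"tz": 0.04,"twist": 0},{"tx": 0,"ty": 0,"tz": 0.04,"twist": 0},{"tx": 0,"ty": 0,"tz": 0.04,"twist": 0},{"tx": 0,"ty": 0,"tz": 0.03,"twist": 0},{"tx": 0,"ty": 0,"tz": 0,"twist": 0},{"tx": 0,"ty": 0,"tz": 0,"twist": 0}]'

```text
clock: 13.35
position: [0.5504, 0.1884, 0.1802]
ee_rot: [2.066, 2.367, -0.002]
force: [0.9, -0.3, 1.2]
width: 0.65
gripper_force: 0.0
```

```bash
python3 - <<'E'
from h import *
go(.55,.188,.121,0.137)
E
```

```text
t=13.3 p=[0.5504 0.1884 0.1802] closeang=0.136 w=0.650 total d=[-0.0003 -0.0004  0.0592]: 2 rows of [-0.0001 -0.0002  0.0296] twist total -0.0009: 1 rows of -0.0009
```

Descend, close on the cap, then lift.

Emit:
move_arm --motion '[{"tx": 0,"ty": 0,"tz": 0.03,"twist": 0},{"tx": 0,"ty": 0,"tz": 0.029,"twist": 0},{"tx": 0,"ty": 0,"tz": 0,"twist": 0},{"tx": 0,"ty": 0,"tz": 0,"twist": 0}]'

```text
clock: 13.75
position: [0.5512, 0.1893, 0.1227]
ee_rot: [2.064, 2.367, 0.002]
force: [0.1, -0.2, -0.5]
width: 0.65
gripper_force: 0.0
```

Emit:
move_arm --motion '[{"tx": 0,"ty": 0,"tz": 0,"twist": 0},{"tx": 0,"ty": 0,"tz": 0,"twist": 0},{"tx": 0,"ty": 0,"tz": 0,"twist": 0},{"tx": 0,"ty": 0,"tz": 0,"twist": 0},{"tx": 0,"ty": 0,"tz": 0,"twist": 0},{"tx": 0,"ty": 0,"tz": -0.03,"twist": 0},{"tx": 0,"ty": 0,"tz": -0.045,"twist": 0},{"tx": 0,"ty": 0,"tz": -0.045,"twist": 0},{"tx": 0,"ty": 0,"tz": -0.045,"twist": 0},{"tx": 0,"ty": 0,"tz": -0.045,"twist": 0},{"tx": 0,"ty": 0,"tz": 0,"twist": 0},{"tx": 0,"ty": 0,"tz": 0,"twist": 0}]' --gripper 1 --squeeze 40

```text
clock: 14.95
position: [0.5505, 0.1894, 0.3318]
ee_rot: [2.064, 2.368, 0.003]
force: [0.8, 0.8, -0.5]
width: 0.004
gripper_force: 0.0
```

```bash
python3 - <<'E'
from h import *
print(arm.observe()["gripper_force"]); go(.624,-.2092,.335,0.137)
E
```

```text
0.0
t=14.9 p=[0.5505 0.1894 0.3318] closeang=0.137 w=0.004 total d=[-0.4049  0.0184 -0.0035]: 9 rows of [-0.045   0.002  -0.0004] twist total 0.0000: 1 rows of 0.0000
```

Nothing gripped (width 0). I'll look from a little to the side.

Emit:
move_arm --motion '[{"tx": -0.045,"ty": -0.02,"tz": 0,"twist": 0},{"tx": -0.045,"ty": -0.02,"tz": 0,"twist": 0},{"tx": -0.04,"ty": -0.02,"tz": 0,"twist": 0},{"tx": 0,"ty": 0,"tz": 0,"twist": 0},{"tx": 0,"ty": 0,"tz": 0,"twist": 0},{"tx": 0,"ty": 0,"tz": 0,"twist": 0}]' --gripper -0.3

```text
clock: 15.55
position: [0.5081, 0.0538, 0.3299]
ee_rot: [-2.061, -2.369, 0.002]
force: [0.9, -0.1, 0.5]
width: 0.48
gripper_force: 0.0
```

```bash
python3 - <<'E'
from h import *
go(.55,.188,.18,0.137); caps("w7.png")
E
```

```text
t=15.6 p=[0.5081 0.0538 0.3299] closeang=0.139 w=0.480 total d=[0.1271 0.0603 0.1499]: 5 rows of [0.0254 0.0121 0.03  ] twist total 0.0011: 1 rows of 0.0011
dq 0.0106
```

View pics/w7.png

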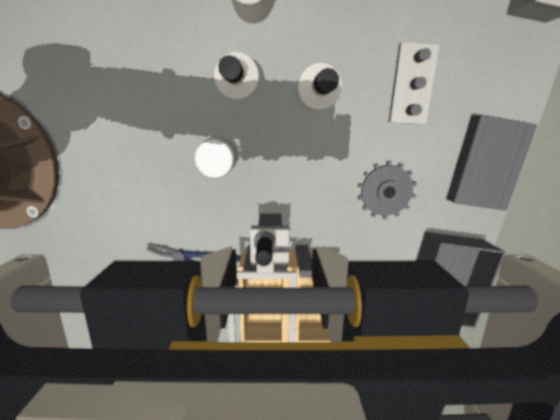

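C still stands untouched: cap (326,80), body centre (319,86). D's cap is at (231,67).

```bash
python3 - <<'E'
from h import *
f=lambda u,v,z:np.round(onz("wrist",(u/560,v/420),z),4)
print("D",f(231,67,.15),f(237,76,.05),"C",f(326,80,.15),f(319,86,.05)); print(arm.calibration("wrist")["T"][:3])
for cam in("top","scene"):
    arm.get_image(cam)
    for r in arm.regions_of(cam,"b1_mid")+arm.look_for(cam,"b1_mid"): print(cam,round(r["conf"],2),np.round(r["point"]*np.array([560,420])),np.round(onz(cam,r["point"],.075),3))
E
```

```text
D [0.4391 0.1863 0.15  ] [0.4335 0.1901 0.05  ] C [0.5502 0.1876 0.15  ] [0.5555 0.1932 0.05  ]
[[ 0.99044642  0.13231933  0.03882637  0.49725529]
 [ 0.13789193 -0.94766675 -0.28794711  0.13098189]
 [-0.00130651  0.29055003 -0.95685891  0.52379826]]
top 0.83 [147. 252.] [0.446 0.303 0.075]
top 0.67 [149. 255.] [0.438 0.298 0.075]
scene 0.81 [367. 153.] [0.45  0.301 0.075]
scene 0.84 [367. 154.] [0.455 0.297 0.075]
```

C's position hasn't changed. The fingers move at about 0.8 of full travel per second, so I lifted too soon. Retrying with more closing time.

Emit:
move_arm --motion '[{"tx": 0.0425,"ty": 0.0203,"tz": 0.02,"twist": 0},{"tx": 0.0425,"ty": 0.0203,"tz": 0.03,"twist": 0},{"tx": 0.0425,"ty": 0.0203,"tz": 0.03,"twist": 0},{"tx": 0,"ty": 0,"tz": 0.04,"twist": 0},{"tx": 0,"ty": 0,"tz": 0.03,"twist": 0},{"tx": 0,"ty": 0,"tz": 0.03,"twist": 0},{"tx": 0,"ty": 0,"tz": 0.028,"twist": 0},{"tx": 0,"ty": 0,"tz": 0,"twist": 0},{"tx": 0,"ty": 0,"tz": 0,"twist": 0}]'

```text
clock: 16.85
position: [0.5481, 0.1765, 0.13]
ee_rot: [2.064, 2.368, -0.001]
force: [0.1, -0.3, 0.3]
width: 0.651
gripper_force: 0.0
```

Emit:
move_arm --motion '[{"tx": 0,"ty": 0,"tz": 0,"twist": 0},{"tx": 0,"ty": 0,"tz": 0,"twist": 0},{"tx": 0,"ty": 0,"tz": 0,"twist": 0},{"tx": 0,"ty": 0,"tz": 0,"twist": 0},{"tx": 0,"ty": 0,"tz": 0,"twist": 0},{"tx": 0,"ty": 0,"tz": 0,"twist": 0},{"tx": 0,"ty": 0,"tz": 0,"twist": 0},{"tx": 0,"ty": 0,"tz": 0,"twist": 0}]' --gripper 1 --squeeze 30

```text
clock: 17.65
position: [0.5479, 0.1765, 0.1295]
ee_rot: [-2.064, -2.368, 0.0]
force: [-0.6, -0.7, -0.1]
width: 0.024
gripper_force: 0.0
```

```bash
python3 - <<'E'
from h import *
a=save("scene","s2.png");b=save("top","t2.png")
a=cv2.resize(a[110:230,300:440],(560,480),interpolation=cv2.INTER_CUBIC)
cv2.imwrite("pics/s2c.png",a[:,:,::-1])
E
```

```text
(no output)
```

View pics/s2c.png

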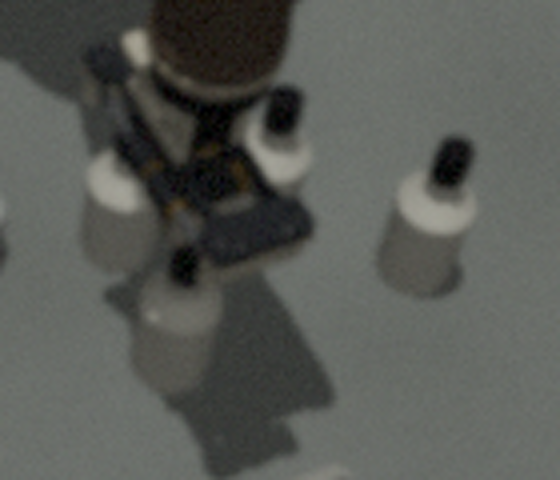

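```bash
python3 - <<'E'
from h import *
g=lambda u,v,z:np.round(onz("scene",((300+u/4)/560,(110+v/4)/420),z),4)
print("C shoulder",g(180,308,.086),"neck",g(184,284,.11),"base",g(172,368,0))
f=lambda u,v,z:np.round(onz("top",(u/560,v/420),z),4)
print(arm.calibration("scene")["k1"])
p=arm.observe()["position"];Rm=R.from_rotvec(arm.observe()["ee_rot"]).as_matrix()
print(p,Rm[:,2])
# project TCP & grasp point into scene crop
for cam in("scene","top"):
  c=arm.calibration(cam);T=np.linalg.inv(np.array(c["T"]));K=np.array(c["K"])
  for q in(p,p-Rm[:,2]*.019,[.55,.188,.15],[.55,.188,0]):
    s=T[:3,:3]@q+T[:3,3];s=s[:2]/s[2];s=s*(1+c["k1"]*(s@s));u=K[:2,:2]@s+K[:2,2];print(cam,np.round(q,3),u.round(1),((u-[300,110])*4).round() if cam=="scene" else "")
E
```

```text
C shoulder [0.5598 0.1863 0.086 ] neck [0.5554 0.1877 0.11  ] base [0.5587 0.1917 0.    ]
-0.11607379838628569
[0.54794403 0.17652008 0.12954725] [-8.32240266e-06 -1.72155726e-05 -1.00000000e+00]
scene [0.548 0.177 0.13 ] [342.3 175.8] [169. 263.]
scene [0.548 0.177 0.149] [343.1 171.9] [172. 248.]
scene [0.55  0.188 0.15 ] [347.3 171.3] [189. 245.]
scene [0.55  0.188 0.   ] [340.9 199.9] [164. 360.]
top [0.548 0.177 0.13 ] [192.8 211.1] 
top [0.548 0.177 0.149] [191.6 209.9] 
top [0.55  0.188 0.15 ] [186.9 209. ] 
top [0.55  0.188 0.   ] [196.2 216.9]
```

The last move fell 12 mm short in y because those rows exceeded 50 mm. C is at about (0.553, 0.189). Raise, correct, descend.

Emit:
move_arm --motion '[{"tx": 0,"ty": 0,"tz": -0.03,"twist": 0},{"tx": 0,"ty": 0,"tz": -0.03,"twist": 0},{"tx": 0.0115,"ty": 0.0067,"tz": 0,"twist": 0},{"tx": 0,"ty": 0,"tz": 0,"twist": 0},{"tx": 0,"ty": 0,"tz": 0,"twist": 0},{"tx": 0,"ty": 0,"tz": 0,"twist": 0},{"tx": 0,"ty": 0,"tz": 0,"twist": 0},{"tx": 0,"ty": 0,"tz": 0.03,"twist": 0},{"tx": 0,"ty": 0,"tz": 0.03,"twist": 0},{"tx": 0,"ty": 0,"tz": 0.008,"twist": 0},{"tx": 0,"ty": 0,"tz": 0,"twist": 0},{"tx": 0,"ty": 0,"tz": 0,"twist": 0}]' --gripper -0.3

```text
clock: 18.95
position: [0.5537, 0.1888, 0.1226]
ee_rot: [2.064, 2.367, 0.001]
force: [0.1, -0.0, 0.8]
width: 0.649
gripper_force: 0.0
```

Emit:
move_arm --motion '[{"tx": 0,"ty": 0,"tz": 0,"twist": 0},{"tx": 0,"ty": 0,"tz": 0,"twist": 0},{"tx": 0,"ty": 0,"tz": 0,"twist": 0},{"tx": 0,"ty": 0,"tz": 0,"twist": 0},{"tx": 0,"ty": 0,"tz": 0,"twist": 0},{"tx": 0,"ty": 0,"tz": 0,"twist": 0},{"tx": 0,"ty": 0,"tz": 0,"twist": 0},{"tx": 0,"ty": 0,"tz": 0,"twist": 0}]' --gripper 1 --squeeze 30

```text
clock: 19.75
position: [0.553, 0.1888, 0.1215]
ee_rot: [-2.064, -2.368, 0.0]
force: [0.6, 0.2, -0.6]
width: 0.021
gripper_force: 0.0
```

```bash
cat >> h.py <<'E'
def proj(cam,q):
    c=arm.calibration(cam);T=np.linalg.inv(np.array(c["T"]));K=np.array(c["K"])
    s=T[:3,:3]@np.asarray(q)+T[:3,3];s=s[:2]/s[2];s=s*(1+c["k1"]*(s@s));return K[:2,:2]@s+K[:2,2]
E
python3 - <<'E'
from h import *
s=arm.observe();p=s["position"];Rm=R.from_rotvec(s["ee_rot"]).as_matrix()
a=save("scene","s3.png");w=save("wrist","w8.png")
def crop(im,x0,y0,w,h,k): return cv2.resize(im[y0:y0+h,x0:x0+w],None,fx=k,fy=k,interpolation=cv2.INTER_CUBIC)
A=crop(a,300,110,100,100,4).copy()
for q,col in((p,(255,0,0)),(p-.019*Rm[:,2],(0,255,0))):
    u=((proj("scene",q)-[300,110])*4).astype(int);cv2.drawMarker(A,(int(u[0]),int(u[1])),col,0,8,1)
W=w.copy()
for q,col in((p,(255,0,0)),(p-.019*Rm[:,2],(0,255,0))):
    u=proj("wrist",q).astype(int);print(u);cv2.drawMarker(W,(int(u[0]),int(u[1])),col,0,8,1)
W=cv2.resize(W[:, 80:480],(400,420))
A=np.vstack([A,np.zeros((20,400,3),np.uint8)])
cv2.imwrite("pics/m3.png",np.hstack([A,W])[:,:,::-1])
E
```

```text
[274 239]
[274 250]
```

View pics/m3.png

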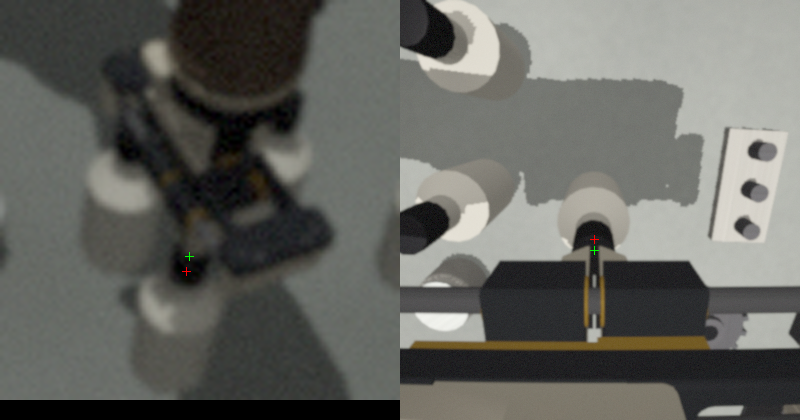

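In the wrist view the closed fingers end right where the cap's top begins, at (594,255) in the picture. In the scene view the cap sits right under them. So the tips may be higher than reported. I'll test that with a gentle downward touch.

Emit:
move_arm --motion '[{"tx": 0,"ty": 0,"tz": 0.002,"twist": 0},{"tx": 0,"ty": 0,"tz": 0.002,"twist": 0},{"tx": 0,"ty": 0,"tz": 0,"twist": 0}]'

```text
clock: 20.15
position: [0.5528, 0.1888, 0.1172]
ee_rot: [-2.064, -2.368, 0.001]
force: [0.2, -0.3, 0.2]
width: 0.007
gripper_force: 0.0
```

Emit:
move_arm --motion '[{"tx": 0,"ty": 0,"tz": 0.002,"twist": 0},{"tx": 0,"ty": 0,"tz": 0.002,"twist": 0},{"tx": 0,"ty": 0,"tz": 0,"twist": 0}]'

```text
clock: 20.45
position: [0.5532, 0.1889, 0.1136]
ee_rot: [2.064, 2.368, 0.001]
force: [0.3, -0.4, 0.8]
width: 0.006
gripper_force: 0.0
```

```bash
python3 - <<'E'
from h import *
s=arm.observe();p=s["position"];Rm=R.from_rotvec(s["ee_rot"]).as_matrix()
for dy in(-.030,-.049):
  for dx in(-.0095,0,.0095):
    for dz in(0,-.038): print(dx,dy,dz,proj("wrist",p+Rm@[dx,dy,dz]).round())
w=cv2.imread("pics/w6.png")[225:345,150:410]; v=cv2.imread("pics/w8.png")[190:310,200:350]
v=cv2.resize(v,None,fx=2.6,fy=2.6,interpolation=cv2.INTER_CUBIC); w=cv2.resize(w,None,fx=1.5*1,fy=1.5*1)
h=max(v.shape[0],w.shape[0]); pad=lambda i:cv2.copyMakeBorder(i,0,h-i.shape[0],0,0,cv2.BORDER_CONSTANT)
cv2.imwrite("pics/m4.png",np.hstack([pad(w),pad(v)]))
E
```

```text
-0.0095 -0.03 0 [233. 252.]
-0.0095 -0.03 -0.038 [224. 278.]
0 -0.03 0 [232. 239.]
0 -0.03 -0.038 [223. 264.]
0.0095 -0.03 0 [231. 227.]
0.0095 -0.03 -0.038 [222. 249.]
-0.0095 -0.049 0 [206. 252.]
-0.0095 -0.049 -0.038 [192. 278.]
0 -0.049 0 [205. 239.]
0 -0.049 -0.038 [190. 264.]
0.0095 -0.049 0 [204. 227.]
0.0095 -0.049 -0.038 [189. 249.]
```

View pics/m4.png

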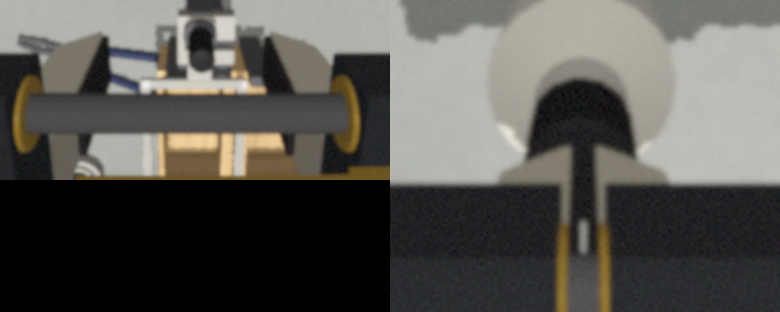

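Left crop: the open fingertip is at about (220,247), which matches a point 38 mm behind the reported TCP. The scale of 1.75 px/mm agrees. So the real tips sit about 38 mm above the reported TCP, which explains the misses. I'll confirm by touching the cap top.

Emit:
move_arm --motion '[{"tx": 0,"ty": 0,"tz": 0.002,"twist": 0},{"tx": 0,"ty": 0,"tz": 0.001,"twist": 0},{"tx": 0,"ty": 0,"tz": 0,"twist": 0}]'

```text
clock: 20.75
position: [0.5554, 0.1894, 0.1135]
ee_rot: [2.063, 2.367, 0.008]
force: [-4.8, -1.8, 26.1]
width: 0.007
gripper_force: 12.6
```

Emit:
move_arm --motion '[{"tx": 0,"ty": 0,"tz": 0.002,"twist": 0},{"tx": 0,"ty": 0,"tz": 0.001,"twist": 0},{"tx": 0,"ty": 0,"tz": 0,"twist": 0}]'

```text
clock: 21.05
position: [0.5582, 0.19, 0.1136]
ee_rot: [2.062, 2.364, 0.017]
force: [-6.8, -2.1, 47.4]
width: 0.001
gripper_force: 23.9
```

Contact at TCP z = 0.1136, so the real tips are 36 mm above the reported TCP. A tip height of 0.121 therefore needs TCP z = 0.085. Back off and open.

Emit:
move_arm --motion '[{"tx": 0,"ty": 0,"tz": -0.02,"twist": 0},{"tx": 0,"ty": 0,"tz": -0.03,"twist": 0},{"tx": 0,"ty": 0,"tz": 0,"twist": 0},{"tx": 0,"ty": 0,"tz": 0,"twist": 0},{"tx": 0,"ty": 0,"tz": 0,"twist": 0},{"tx": 0,"ty": 0,"tz": 0,"twist": 0},{"tx": 0,"ty": 0,"tz": 0,"twist": 0},{"tx": 0,"ty": 0,"tz": 0,"twist": 0}]' --gripper -0.3

```text
clock: 21.85
position: [0.5528, 0.1887, 0.1571]
ee_rot: [-2.064, -2.368, 0.001]
force: [-0.4, -0.5, -0.7]
width: 0.632
gripper_force: 0.0
```

```bash
python3 - <<'E'
from h import *
go(.553,.1885,.085,0.137)
w=save("wrist","w9.png");a=save("scene","s4.png");b=cv2.imread("pics/scene0.png")[:,:,::-1]
p=arm.observe()["position"]
# body silhouette of C in scene: bright pixels near its old place
for im,n in((b,"before"),(a,"now")):
    for r in [0]:
        g=im[175:210,328:362].astype(int).mean(2); print(n,g.mean().round(1), np.argwhere(g>110).mean(0) if (g>110).any() else None,(g>110).sum())
# cap in the wrist picture: dark blob above row 245
g=cv2.cvtColor(w,cv2.COLOR_RGB2GRAY)[150:262,225:330];m=(g<40).astype(np.uint8)
n,l,st,c=cv2.connectedComponentsWithStats(m)
for i in range(1,n):
    if st[i,4]>80: print(st[i]+[225,150,0,0,0],(c[i]+[225,150]).round(1))
print(proj("wrist",[.553,.1885,.15]).round(1))
E
```

```text
t=21.9 p=[0.5528 0.1887 0.1571] closeang=0.137 w=0.632 total d=[-0.0002  0.0002  0.0721]: 2 rows of [-0.0001  0.0001  0.036 ] twist total -0.0000: 1 rows of -0.0000
before 94.9 [11.54 16.35] 200
now 82.0 [11.928 12.624] 125
[ 257  208   33   42 1107] [273.5 228.6]
[274.8 235.9]
```

Cap blob centred at column 273.5, matching the prediction of 274.8. It's still under the gripper, so descend and grip.

Emit:
move_arm --motion '[{"tx": 0,"ty": 0,"tz": 0.036,"twist": 0},{"tx": 0,"ty": 0,"tz": 0.036,"twist": 0},{"tx": 0,"ty": 0,"tz": 0,"twist": 0},{"tx": 0,"ty": 0,"tz": 0,"twist": 0}]'

```text
clock: 22.35
position: [0.553, 0.1886, 0.0859]
ee_rot: [-2.064, -2.368, 0.002]
force: [-0.3, 0.8, 0.4]
width: 0.651
gripper_force: 0.0
```

Emit:
move_arm --motion '[{"tx": 0,"ty": 0,"tz": 0,"twist": 0},{"tx": 0,"ty": 0,"tz": 0,"twist": 0},{"tx": 0,"ty": 0,"tz": 0,"twist": 0},{"tx": 0,"ty": 0,"tz": 0,"twist": 0},{"tx": 0,"ty": 0,"tz": 0,"twist": 0},{"tx": 0,"ty": 0,"tz": 0,"twist": 0},{"tx": 0,"ty": 0,"tz": 0,"twist": 0}]' --gripper 1 --squeeze 35

```text
clock: 23.05
position: [0.5531, 0.189, 0.0861]
ee_rot: [-2.064, -2.368, -0.001]
force: [-2.4, 0.3, 5.9]
width: 0.299
gripper_force: 35.0
```

Gripped: width 27.5 mm, 35 N. Lift and carry to the cell at (+50,-82).

Emit:
move_arm --motion '[{"tx": 0,"ty": 0,"tz": -0.02,"twist": 0},{"tx": 0,"ty": 0,"tz": -0.045,"twist": 0},{"tx": 0,"ty": 0,"tz": -0.045,"twist": 0},{"tx": 0,"ty": 0,"tz": -0.045,"twist": 0},{"tx": 0,"ty": 0,"tz": -0.045,"twist": 0},{"tx": 0,"ty": 0,"tz": 0,"twist": 0},{"tx": 0,"ty": 0,"tz": 0,"twist": 0}]'

```text
clock: 23.75
position: [0.5531, 0.1889, 0.2857]
ee_rot: [2.064, 2.368, 0.002]
force: [-0.0, 0.4, -4.7]
width: 0.3
gripper_force: 35.0
```

```bash
python3 - <<'E'
from h import *
print(arm.observe()["force"]); go(.6352,-.2904,.285,0.137)
E
```

```text
[-0.03530063  0.43782446 -4.74948384]
t=23.8 p=[0.5531 0.1889 0.2857] closeang=0.137 w=0.300 total d=[-4.861e-01  1.580e-02  4.000e-04]: 10 rows of [-0.0486  0.0016  0.    ] twist total 0.0001: 1 rows of 0.0001
```

Emit:
move_arm --motion '[{"tx": -0.025,"ty": 0.001,"tz": 0,"twist": 0},{"tx": -0.045,"ty": 0.0015,"tz": 0,"twist": 0},{"tx": -0.045,"ty": 0.0015,"tz": 0,"twist": 0},{"tx": -0.045,"ty": 0.0015,"tz": 0,"twist": 0},{"tx": -0.045,"ty": 0.0015,"tz": 0,"twist": 0},{"tx": -0.045,"ty": 0.0015,"tz": 0,"twist": 0},{"tx": -0.045,"ty": 0.0015,"tz": 0,"twist": 0},{"tx": -0.045,"ty": 0.0015,"tz": 0,"twist": 0},{"tx": -0.045,"ty": 0.0015,"tz": 0,"twist": 0},{"tx": -0.045,"ty": 0.0015,"tz": 0,"twist": 0},{"tx": -0.04,"ty": 0.0015,"tz": 0,"twist": 0},{"tx": -0.016,"ty": 0.001,"tz": 0,"twist": 0}]'

```text
clock: 24.95
position: [0.6339, -0.2952, 0.2821]
ee_rot: [-2.069, -2.36, 0.006]
force: [-1.2, 1.2, -1.8]
width: 0.3
gripper_force: 35.0
```

Emit:
move_arm --motion '[{"tx": 0,"ty": 0,"tz": 0,"twist": 0},{"tx": 0,"ty": 0,"tz": 0,"twist": 0},{"tx": 0,"ty": 0,"tz": 0,"twist": 0}]'

```text
clock: 25.25
position: [0.6363, -0.2883, 0.2842]
ee_rot: [-2.061, -2.368, -0.001]
force: [0.0, -0.8, -2.9]
width: 0.299
gripper_force: 35.0
```

```bash
python3 - <<'E'
from h import *
go(.6352,-.2904,.1,0.137)
save("wrist","w10.png")
for r in arm.place_of("wrist","r1_mid")+arm.place_of("wrist","b1_mid"): print(np.round(r["conf"],2),np.round(r["point"]*np.array([560,420])),onz("wrist",r["point"],.081).round(3))
E
```

```text
t=25.2 p=[ 0.6363 -0.2883  0.2842] closeang=0.139 w=0.299 total d=[-0.0023 -0.0011  0.1842]: 4 rows of [-0.0006 -0.0003  0.0461] twist total 0.0010: 1 rows of 0.0010
0.7 [193. 186.] [ 0.528 -0.308  0.081]
```

Emit:
move_arm --motion '[{"tx": -0.0023,"ty": -0.001,"tz": 0.03,"twist": 0},{"tx": 0,"ty": 0,"tz": 0.04,"twist": 0},{"tx": 0,"ty": 0,"tz": 0.04,"twist": 0},{"tx": 0,"ty": 0,"tz": 0.01,"twist": 0},{"tx": 0,"ty": 0,"tz": 0.01,"twist": 0},{"tx": 0,"ty": 0,"tz": 0.01,"twist": 0},{"tx": 0,"ty": 0,"tz": 0,"twist": 0}]'

```text
clock: 26.1
position: [0.6358, -0.2927, 0.1457]
ee_rot: [2.064, 2.368, 0.0]
force: [-0.3, 0.4, -2.7]
width: 0.294
gripper_force: 35.0
```

Emit:
move_arm --motion '[{"tx": 0.002,"ty": 0,"tz": 0.012,"twist": 0},{"tx": 0,"ty": 0,"tz": 0.012,"twist": 0},{"tx": 0,"ty": 0,"tz": 0.012,"twist": 0},{"tx": 0,"ty": 0,"tz": 0.012,"twist": 0},{"tx": 0,"ty": 0,"tz": 0.004,"twist": 0},{"tx": 0,"ty": 0,"tz": 0,"twist": 0},{"tx": 0,"ty": 0,"tz": 0,"twist": 0}]'

```text
clock: 26.8
position: [0.6353, -0.2908, 0.0934]
ee_rot: [2.064, 2.368, -0.0]
force: [-0.7, 0.0, -1.9]
width: 0.294
gripper_force: 35.0
```

Emit:
move_arm --motion '[{"tx": 0,"ty": 0,"tz": 0,"twist": 0},{"tx": 0,"ty": 0,"tz": 0,"twist": 0},{"tx": 0,"ty": 0,"tz": 0,"twist": 0},{"tx": 0,"ty": 0,"tz": 0,"twist": 0},{"tx": 0,"ty": 0,"tz": -0.03,"twist": 0},{"tx": 0,"ty": 0,"tz": -0.045,"twist": 0},{"tx": 0,"ty": 0,"tz": -0.045,"twist": 0},{"tx": 0,"ty": 0,"tz": -0.045,"twist": 0},{"tx": 0,"ty": 0,"tz": 0,"twist": 0},{"tx": 0,"ty": 0,"tz": 0,"twist": 0}]' --gripper -0.3

```text
clock: 27.8
position: [0.6358, -0.2911, 0.2598]
ee_rot: [2.063, 2.367, 0.002]
force: [0.9, -0.4, -0.8]
width: 0.647
gripper_force: 0.0
```

```bash
cat >> h.py <<'E'
def blob(name,guess):
    """dark cap blob nearest the projected guess; world shift from guess (cap mid height .128)"""
    w=save("wrist",name);g=cv2.cvtColor(w,cv2.COLOR_RGB2GRAY)[:258]
    n,l,st,c=cv2.connectedComponentsWithStats((g<42).astype(np.uint8)); e=proj("wrist",[guess[0],guess[1],.128])
    k=[i for i in range(1,n) if 300<st[i,4]<3000]
    i=min(k,key=lambda i:np.hypot(*(c[i]-e))); print("stat",st[i],"cent",c[i].round(1),"expect",e.round(1),"->",onz("wrist",c[i]/[560,420],.128).round(4))
E
python3 - <<'E'
from h import *
go(.438,.187,.22,0.137)
save("wrist","w11.png")
for r in arm.place_of("wrist","r1_mid"): print(np.round(r["conf"],2),np.round(r["point"]*np.array([560,420])),onz("wrist",r["point"],.081).round(3))
a=arm.get_image("scene");cv2.imwrite("pics/s5.png",a[:,:,::-1])
for r in arm.place_of("scene","b1_mid")+arm.place_of("scene","r1_mid"): print(np.round(r["conf"],2),np.round(r["point"]*np.array([560,420])),onz("scene",r["point"],.078).round(3))
E
```

```text
t=27.8 p=[ 0.6358 -0.2911  0.2598] closeang=0.137 w=0.647 total d=[ 0.5007 -0.1307  0.0389]: 11 rows of [ 0.0455 -0.0119  0.0035] twist total 0.0001: 1 rows of 0.0001
0.79 [193. 188.] [ 0.532 -0.305  0.081]
0.72 [365. 148.] [0.434 0.298 0.078]
0.62 [178. 217.] [ 0.53  -0.297  0.078]
```

Emit:
move_arm --motion '[{"tx": 0.0455,"ty": -0.0119,"tz": 0,"twist": 0},{"tx": 0.0455,"ty": -0.0119,"tz": 0,"twist": 0},{"tx": 0.0455,"ty": -0.0119,"tz": 0,"twist": 0},{"tx": 0.0455,"ty": -0.0119,"tz": 0,"twist": 0},{"tx": 0.0455,"ty": -0.0119,"tz": 0,"twist": 0},{"tx": 0.0455,"ty": -0.0119,"tz": 0,"twist": 0},{"tx": 0.0455,"ty": -0.0119,"tz": 0.01,"twist": 0},{"tx": 0.0455,"ty": -0.0119,"tz": 0.01,"twist": 0},{"tx": 0.0455,"ty": -0.0119,"tz": 0.01,"twist": 0},{"tx": 0.0455,"ty": -0.0119,"tz": 0.01,"twist": 0},{"tx": 0.0455,"ty": -0.0119,"tz": 0,"twist": 0},{"tx": 0,"ty": 0,"tz": 0,"twist": 0}]'

```text
clock: 29.25
position: [0.4337, 0.1935, 0.2174]
ee_rot: [-2.051, -2.377, 0.002]
force: [-0.3, -0.1, 0.4]
width: 0.648
gripper_force: 0.0
```

Emit:
move_arm --motion '[{"tx": 0,"ty": 0,"tz": 0.03,"twist": 0},{"tx": 0,"ty": 0,"tz": 0.03,"twist": 0},{"tx": 0,"ty": 0,"tz": 0,"twist": 0},{"tx": 0,"ty": 0,"tz": 0,"twist": 0},{"tx": 0,"ty": 0,"tz": 0,"twist": 0}]'

```text
clock: 29.75
position: [0.4382, 0.1872, 0.1598]
ee_rot: [2.064, 2.367, 0.002]
force: [-0.7, 0.1, -0.1]
width: 0.649
gripper_force: 0.0
```

```bash
python3 - <<'E'
from h import *
go(.438,.187,.085,0.137); blob("w12.png",(.438,.187))
# reference: C in w9, whose blob centre was (273.5,228.6) with TCP (.5528,.1887,.1571)
s=arm.observe();Rm=R.from_rotvec(s["ee_rot"]).as_matrix()
print("ref rel TCP:",Rm.T@(onz("wrist",np.array([273.5,228.6])/[560,420],.128+s["position"][2]-.1571)-s["position"]))
E
```

```text
t=29.8 p=[0.4382 0.1872 0.1598] closeang=0.136 w=0.649 total d=[-0.0002 -0.0004  0.0748]: 2 rows of [-0.0001 -0.0002  0.0374] twist total -0.0004: 1 rows of -0.0004
stat [ 256  208   33   41 1115] cent [271.9 228.2] expect [274.2 224.9] -> [0.4366 0.1839 0.128 ]
ref rel TCP: [-0.00252844 -0.00091837  0.02909603]
```

The blob matches C's reference view, so D is directly below.

Emit:
move_arm --motion '[{"tx": 0,"ty": -0.001,"tz": 0.037,"twist": 0},{"tx": 0,"ty": 0,"tz": 0.037,"twist": 0},{"tx": 0,"ty": 0,"tz": 0,"twist": 0},{"tx": 0,"ty": 0,"tz": 0,"twist": 0}]'

```text
clock: 30.2
position: [0.4367, 0.187, 0.0856]
ee_rot: [2.065, 2.368, -0.0]
force: [1.3, -0.1, -0.3]
width: 0.651
gripper_force: 0.0
```

Emit:
move_arm --motion '[{"tx": 0,"ty": 0,"tz": 0,"twist": 0},{"tx": 0,"ty": 0,"tz": 0,"twist": 0},{"tx": 0,"ty": 0,"tz": 0,"twist": 0},{"tx": 0,"ty": 0,"tz": 0,"twist": 0},{"tx": 0,"ty": 0,"tz": 0,"twist": 0},{"tx": 0,"ty": 0,"tz": 0,"twist": 0},{"tx": 0,"ty": 0,"tz": 0,"twist": 0}]' --gripper 1 --squeeze 35

```text
clock: 30.9
position: [0.4368, 0.1874, 0.085]
ee_rot: [2.064, 2.368, 0.002]
force: [-0.5, 1.0, 5.9]
width: 0.3
gripper_force: 35.0
```

Emit:
move_arm --motion '[{"tx": 0,"ty": 0,"tz": -0.02,"twist": 0},{"tx": 0,"ty": 0,"tz": -0.045,"twist": 0},{"tx": 0,"ty": 0,"tz": -0.045,"twist": 0},{"tx": 0,"ty": 0,"tz": -0.045,"twist": 0},{"tx": 0,"ty": 0,"tz": -0.045,"twist": 0},{"tx": 0,"ty": 0,"tz": 0,"twist": 0},{"tx": 0,"ty": 0,"tz": 0,"twist": 0}]'

```text
clock: 31.6
position: [0.4362, 0.1872, 0.2846]
ee_rot: [-2.064, -2.368, -0.002]
force: [-0.2, 0.4, -2.1]
width: 0.298
gripper_force: 35.0
```

```bash
python3 - <<'E'
from h import *
go(.624,-.2092,.285,0.137)
E
```

```text
t=31.6 p=[0.4362 0.1872 0.2846] closeang=0.137 w=0.298 total d=[-0.4184  0.1317 -0.0007]: 9 rows of [-0.0465  0.0146 -0.0001] twist total 0.0002: 1 rows of 0.0002
```

Gripped. Carry to the cell at (+50,0).

Emit:
move_arm --motion '[{"tx": -0.03,"ty": 0.0094,"tz": 0,"twist": 0},{"tx": -0.045,"ty": 0.0142,"tz": 0,"twist": 0},{"tx": -0.045,"ty": 0.0142,"tz": 0,"twist": 0},{"tx": -0.045,"ty": 0.0142,"tz": 0,"twist": 0},{"tx": -0.045,"ty": 0.0142,"tz": 0,"twist": 0},{"tx": -0.045,"ty": 0.0142,"tz": 0,"twist": 0},{"tx": -0.045,"ty": 0.0142,"tz": 0,"twist": 0},{"tx": -0.045,"ty": 0.0142,"tz": 0,"twist": 0},{"tx": -0.043,"ty": 0.0135,"tz": 0,"twist": 0},{"tx": -0.03,"ty": 0.0092,"tz": 0,"twist": 0},{"tx": 0,"ty": 0,"tz": 0,"twist": 0},{"tx": 0,"ty": 0,"tz": 0,"twist": 0}]'

```text
clock: 32.8
position: [0.6224, -0.2097, 0.2817]
ee_rot: [-2.065, -2.363, 0.004]
force: [-0.3, -0.6, -2.6]
width: 0.298
gripper_force: 35.0
```

Emit:
move_arm --motion '[{"tx": 0,"ty": 0,"tz": 0.03,"twist": 0},{"tx": 0,"ty": 0,"tz": 0.04,"twist": 0},{"tx": 0,"ty": 0,"tz": 0.02,"twist": 0},{"tx": 0,"ty": 0,"tz": 0.01,"twist": 0},{"tx": 0,"ty": 0,"tz": 0,"twist": 0},{"tx": 0,"ty": 0,"tz": 0,"twist": 0},{"tx": 0,"ty": 0,"tz": 0,"twist": 0}]'

```text
clock: 33.5
position: [0.6244, -0.2092, 0.186]
ee_rot: [2.062, 2.367, 0.002]
force: [0.9, -0.2, -2.7]
width: 0.294
gripper_force: 35.0
```

```bash
python3 - <<'E'
from h import *
go(.624,-.2092,.0925,0.137)
E
```

```text
t=33.5 p=[ 0.6244 -0.2092  0.186 ] closeang=0.137 w=0.294 total d=[ 0.0002 -0.0006  0.0935]: 2 rows of [ 0.0001 -0.0003  0.0468] twist total 0.0002: 1 rows of 0.0002
```

Emit:
move_arm --motion '[{"tx": 0,"ty": 0,"tz": 0.015,"twist": 0},{"tx": 0,"ty": 0,"tz": 0.012,"twist": 0},{"tx": 0,"ty": 0,"tz": 0.012,"twist": 0},{"tx": 0,"ty": 0,"tz": 0.012,"twist": 0},{"tx": 0,"ty": 0,"tz": 0.012,"twist": 0},{"tx": 0,"ty": 0,"tz": 0.012,"twist": 0},{"tx": 0,"ty": 0,"tz": 0.012,"twist": 0},{"tx": 0,"ty": 0,"tz": 0.006,"twist": 0},{"tx": 0,"ty": 0,"tz": 0,"twist": 0},{"tx": 0,"ty": 0,"tz": 0,"twist": 0}]'

```text
clock: 34.5
position: [0.6237, -0.2092, 0.0915]
ee_rot: [2.064, 2.368, 0.0]
force: [-0.5, -0.4, -1.9]
width: 0.294
gripper_force: 35.0
```

Emit:
move_arm --motion '[{"tx": 0,"ty": 0,"tz": 0,"twist": 0},{"tx": 0,"ty": 0,"tz": 0,"twist": 0},{"tx": 0,"ty": 0,"tz": 0,"twist": 0},{"tx": 0,"ty": 0,"tz": 0,"twist": 0},{"tx": 0,"ty": 0,"tz": -0.03,"twist": 0},{"tx": 0,"ty": 0,"tz": -0.045,"twist": 0},{"tx": 0,"ty": 0,"tz": -0.045,"twist": 0},{"tx": 0,"ty": 0,"tz": -0.045,"twist": 0},{"tx": 0,"ty": 0,"tz": 0,"twist": 0},{"tx": 0,"ty": 0,"tz": 0,"twist": 0}]' --gripper -0.3

```text
clock: 35.5
position: [0.6241, -0.2093, 0.2577]
ee_rot: [2.063, 2.367, 0.002]
force: [1.1, 0.1, -0.5]
width: 0.646
gripper_force: 0.0
```

```bash
python3 - <<'E'
from h import *
go(.45,.22,.26,0.137)
E
```

```text
t=35.5 p=[ 0.6241 -0.2093  0.2577] closeang=0.137 w=0.646 total d=[ 0.4491 -0.1138 -0.0029]: 10 rows of [ 0.0449 -0.0114 -0.0003] twist total 0.0001: 1 rows of 0.0001
```

Emit:
move_arm --motion '[{"tx": 0.0449,"ty": -0.0114,"tz": 0,"twist": 0},{"tx": 0.0449,"ty": -0.0114,"tz": 0,"twist": 0},{"tx": 0.0449,"ty": -0.0114,"tz": 0,"twist": 0},{"tx": 0.0449,"ty": -0.0114,"tz": 0,"twist": 0},{"tx": 0.0449,"ty": -0.0114,"tz": 0,"twist": 0},{"tx": 0.0449,"ty": -0.0114,"tz": 0,"twist": 0},{"tx": 0.0449,"ty": -0.0114,"tz": 0,"twist": 0},{"tx": 0.0449,"ty": -0.0114,"tz": 0,"twist": 0},{"tx": 0.0449,"ty": -0.0114,"tz": 0,"twist": 0},{"tx": 0.0449,"ty": -0.0114,"tz": 0,"twist": 0},{"tx": 0,"ty": 0,"tz": 0,"twist": 0},{"tx": 0,"ty": 0,"tz": 0,"twist": 0}]'

```text
clock: 36.7
position: [0.448, 0.2209, 0.2552]
ee_rot: [-2.06, -2.372, 0.004]
force: [0.3, -0.9, -0.0]
width: 0.653
gripper_force: 0.0
```

Emit:
move_arm --motion '[{"tx": 0,"ty": 0,"tz": 0,"twist": 0},{"tx": 0,"ty": 0,"tz": 0,"twist": 0},{"tx": 0,"ty": 0,"tz": 0,"twist": 0}]'

```text
clock: 37.0
position: [0.4498, 0.2189, 0.2565]
ee_rot: [2.067, 2.366, -0.0]
force: [0.1, -0.5, -0.3]
width: 0.648
gripper_force: 0.0
```

```bash
python3 - <<'E'
from h import *
blob("w13.png",(.438,.300)); blob("w13b.png",(.516,.407))
for r in arm.place_of("wrist","b1_mid"): print(np.round(r["conf"],2),np.round(r["point"]*np.array([560,420])),onz("wrist",r["point"],.075).round(3))
arm.get_image("top")
for r in arm.place_of("top","b1_mid"): print(np.round(r["conf"],2),np.round(r["point"]*np.array([560,420])),onz("top",r["point"],.075).round(3))
go(.438,.3,.157,.137)
E
```

```text
stat [296  94  27  27 556] cent [309.4 107.7] expect [273.7 119.6] -> [0.4729 0.3167 0.128 ]
stat [356   5  26  28 306] cent [364.8  22.3] expect [369.2  16.8] -> [0.5127 0.4018 0.128 ]
0.87 [304. 110.] [0.473 0.317 0.075]
t=37.2 p=[0.4495 0.2199 0.2566] closeang=0.136 w=0.655 total d=[ 0.0809 -0.0006  0.0996]: 3 rows of [ 0.027  -0.0002  0.0332] twist total -0.0004: 1 rows of -0.0004
```

B has been knocked aside to (0.473, 0.317), so I'll go there.

Emit:
move_arm --motion '[{"tx": 0.031,"ty": 0.0122,"tz": 0,"twist": 0},{"tx": 0.031,"ty": 0.0122,"tz": 0.02,"twist": 0},{"tx": 0.031,"ty": 0.0122,"tz": 0.02,"twist": 0},{"tx": 0,"ty": 0,"tz": 0.03,"twist": 0},{"tx": 0,"ty": 0,"tz": 0.03,"twist": 0},{"tx": 0,"ty": 0,"tz": 0,"twist": 0},{"tx": 0,"ty": 0,"tz": 0,"twist": 0},{"tx": 0,"ty": 0,"tz": 0,"twist": 0}]'

```text
clock: 38.05
position: [0.474, 0.3176, 0.1584]
ee_rot: [2.064, 2.368, 0.004]
force: [-0.6, 0.3, 0.8]
width: 0.648
gripper_force: 0.0
```

```bash
python3 - <<'E'
from h import *
blob("w14.png",(.473,.317)); go(.473,.317,.085,.137)
E
```

```text
stat [ 255  209   34   42 1108] cent [271.6 229.6] expect [273.2 225.8] -> [0.4721 0.3136 0.128 ]
t=38.1 p=[0.474  0.3177 0.1584] closeang=0.137 w=0.652 total d=[-0.0007 -0.0013  0.0734]: 2 rows of [-0.0004 -0.0006  0.0367] twist total -0.0002: 1 rows of -0.0002
```

Emit:
move_arm --motion '[{"tx": -0.001,"ty": -0.001,"tz": 0.0365,"twist": 0},{"tx": 0,"ty": 0,"tz": 0.0365,"twist": 0},{"tx": 0,"ty": 0,"tz": 0,"twist": 0},{"tx": 0,"ty": 0,"tz": 0,"twist": 0}]'

```text
clock: 38.5
position: [0.4726, 0.3163, 0.0849]
ee_rot: [2.064, 2.368, 0.001]
force: [0.9, 0.6, 0.5]
width: 0.647
gripper_force: 0.0
```

Emit:
move_arm --motion '[{"tx": 0,"ty": 0,"tz": 0,"twist": 0},{"tx": 0,"ty": 0,"tz": 0,"twist": 0},{"tx": 0,"ty": 0,"tz": 0,"twist": 0},{"tx": 0,"ty": 0,"tz": 0,"twist": 0},{"tx": 0,"ty": 0,"tz": 0,"twist": 0},{"tx": 0,"ty": 0,"tz": 0,"twist": 0},{"tx": 0,"ty": 0,"tz": 0,"twist": 0}]' --gripper 1 --squeeze 35

```text
clock: 39.2
position: [0.4725, 0.3164, 0.084]
ee_rot: [2.064, 2.368, 0.001]
force: [0.5, 0.0, 5.7]
width: 0.3
gripper_force: 35.0
```

Emit:
move_arm --motion '[{"tx": 0,"ty": 0,"tz": -0.02,"twist": 0},{"tx": 0,"ty": 0,"tz": -0.045,"twist": 0},{"tx": 0,"ty": 0,"tz": -0.045,"twist": 0},{"tx": 0,"ty": 0,"tz": -0.045,"twist": 0},{"tx": 0,"ty": 0,"tz": -0.045,"twist": 0},{"tx": 0,"ty": 0,"tz": 0,"twist": 0},{"tx": 0,"ty": 0,"tz": 0,"twist": 0}]'

```text
clock: 39.9
position: [0.4719, 0.3162, 0.2835]
ee_rot: [-2.064, -2.368, -0.001]
force: [0.3, -0.0, -3.4]
width: 0.295
gripper_force: 35.0
```

```bash
python3 - <<'E'
from h import *
go(.6128,-.1279,.285,0.137)
E
```

```text
t=39.9 p=[0.4719 0.3162 0.2835] closeang=0.137 w=0.295 total d=[-0.4592  0.0788 -0.0018]: 10 rows of [-0.0459  0.0079 -0.0002] twist total 0.0002: 1 rows of 0.0002
```

Carry to the cell at (+50,+82).

Emit:
move_arm --motion '[{"tx": -0.03,"ty": 0.0052,"tz": 0,"twist": 0},{"tx": -0.045,"ty": 0.0077,"tz": 0,"twist": 0},{"tx": -0.045,"ty": 0.0077,"tz": 0,"twist": 0},{"tx": -0.045,"ty": 0.0077,"tz": 0,"twist": 0},{"tx": -0.045,"ty": 0.0077,"tz": 0,"twist": 0},{"tx": -0.045,"ty": 0.0077,"tz": 0,"twist": 0},{"tx": -0.045,"ty": 0.0077,"tz": 0,"twist": 0},{"tx": -0.045,"ty": 0.0077,"tz": 0,"twist": 0},{"tx": -0.045,"ty": 0.0077,"tz": 0,"twist": 0},{"tx": -0.045,"ty": 0.0077,"tz": 0,"twist": 0},{"tx": -0.024,"ty": 0.0043,"tz": 0,"twist": 0},{"tx": 0,"ty": 0,"tz": 0,"twist": 0}]'

```text
clock: 41.1
position: [0.6113, -0.1328, 0.2808]
ee_rot: [-2.071, -2.36, 0.007]
force: [0.3, 0.7, -3.2]
width: 0.298
gripper_force: 35.0
```

Emit:
move_arm --motion '[{"tx": 0,"ty": 0,"tz": 0,"twist": 0},{"tx": 0,"ty": 0,"tz": 0.03,"twist": 0},{"tx": 0,"ty": 0,"tz": 0.04,"twist": 0},{"tx": 0,"ty": 0,"tz": 0.02,"twist": 0},{"tx": 0,"ty": 0,"tz": 0.008,"twist": 0},{"tx": 0,"ty": 0,"tz": 0,"twist": 0},{"tx": 0,"ty": 0,"tz": 0,"twist": 0},{"tx": 0,"ty": 0,"tz": 0,"twist": 0}]'

```text
clock: 41.9
position: [0.6137, -0.1278, 0.1869]
ee_rot: [2.063, 2.367, 0.002]
force: [-0.5, 0.0, -2.6]
width: 0.296
gripper_force: 35.0
```

```bash
python3 - <<'E'
from h import *
go(.6128,-.1279,.0915,0.137)
E
```

```text
t=41.9 p=[ 0.6137 -0.1278  0.1869] closeang=0.137 w=0.296 total d=[ 0.     -0.0011  0.0954]: 2 rows of [ 0.     -0.0005  0.0477] twist total 0.0003: 1 rows of 0.0003
```

Emit:
move_arm --motion '[{"tx": 0,"ty": -0.001,"tz": 0.015,"twist": 0},{"tx": 0,"ty": 0,"tz": 0.012,"twist": 0},{"tx": 0,"ty": 0,"tz": 0.012,"twist": 0},{"tx": 0,"ty": 0,"tz": 0.012,"twist": 0},{"tx": 0,"ty": 0,"tz": 0.012,"twist": 0},{"tx": 0,"ty": 0,"tz": 0.012,"twist": 0},{"tx": 0,"ty": 0,"tz": 0.012,"twist": 0},{"tx": 0,"ty": 0,"tz": 0.008,"twist": 0},{"tx": 0,"ty": 0,"tz": 0,"twist": 0},{"tx": 0,"ty": 0,"tz": 0,"twist": 0}]'

```text
clock: 42.9
position: [0.6119, -0.128, 0.0904]
ee_rot: [2.064, 2.368, -0.0]
force: [0.7, 0.3, -3.4]
width: 0.298
gripper_force: 35.0
```

Emit:
move_arm --motion '[{"tx": 0,"ty": 0,"tz": 0,"twist": 0},{"tx": 0,"ty": 0,"tz": 0,"twist": 0},{"tx": 0,"ty": 0,"tz": 0,"twist": 0},{"tx": 0,"ty": 0,"tz": 0,"twist": 0},{"tx": 0,"ty": 0,"tz": -0.03,"twist": 0},{"tx": 0,"ty": 0,"tz": -0.045,"twist": 0},{"tx": 0,"ty": 0,"tz": -0.045,"twist": 0},{"tx": 0,"ty": 0,"tz": -0.045,"twist": 0},{"tx": 0,"ty": 0,"tz": 0,"twist": 0},{"tx": 0,"ty": 0,"tz": 0,"twist": 0}]' --gripper -0.3

```text
clock: 43.9
position: [0.6124, -0.1281, 0.2566]
ee_rot: [2.063, 2.367, 0.003]
force: [0.2, 0.3, -0.7]
width: 0.647
gripper_force: 0.0
```

```bash
python3 - <<'E'
from h import *
go(.51,.32,.26,0.137)
E
```

```text
t=43.9 p=[ 0.6124 -0.1281  0.2566] closeang=0.137 w=0.647 total d=[ 0.4579 -0.0402 -0.0036]: 10 rows of [ 0.0458 -0.004  -0.0004] twist total 0.0001: 1 rows of 0.0001
```

Emit:
move_arm --motion '[{"tx": 0.0458,"ty": -0.004,"tz": 0,"twist": 0},{"tx": 0.0458,"ty": -0.004,"tz": 0,"twist": 0},{"tx": 0.0458,"ty": -0.004,"tz": 0,"twist": 0},{"tx": 0.0458,"ty": -0.004,"tz": 0,"twist": 0},{"tx": 0.0458,"ty": -0.004,"tz": 0,"twist": 0},{"tx": 0.0458,"ty": -0.004,"tz": 0,"twist": 0},{"tx": 0.0458,"ty": -0.004,"tz": 0,"twist": 0},{"tx": 0.0458,"ty": -0.004,"tz": 0,"twist": 0},{"tx": 0.0458,"ty": -0.004,"tz": 0,"twist": 0},{"tx": 0.0458,"ty": -0.004,"tz": 0,"twist": 0},{"tx": 0,"ty": 0,"tz": 0,"twist": 0},{"tx": 0,"ty": 0,"tz": 0,"twist": 0}]'

```text
clock: 45.1
position: [0.5082, 0.3213, 0.2536]
ee_rot: [-2.06, -2.371, 0.005]
force: [1.3, -1.4, 1.0]
width: 0.648
gripper_force: 0.0
```

Emit:
move_arm --motion '[{"tx": 0,"ty": 0,"tz": 0,"twist": 0},{"tx": 0,"ty": 0,"tz": 0,"twist": 0},{"tx": 0,"ty": 0,"tz": 0,"twist": 0}]'

```text
clock: 45.4
position: [0.5101, 0.319, 0.2556]
ee_rot: [-2.067, -2.366, -0.0]
force: [0.0, -0.1, -0.4]
width: 0.649
gripper_force: 0.0
```

```bash
python3 - <<'E'
from h import *
blob("w15.png",(.514,.405)); go(.514,.404,.157,.137)
for r in arm.place_of("wrist","b1_mid"): print(np.round(r["conf"],2),np.round(r["point"]*np.array([560,420])),onz("wrist",r["point"],.075).round(3))
E
```

```text
stat [282 101  25  26 517] cent [294.1 113.6] expect [289.4 116.9] -> [0.5184 0.4089 0.128 ]
t=45.5 p=[0.5101 0.3193 0.2557] closeang=0.135 w=0.649 total d=[0.0834 0.0153 0.0987]: 3 rows of [0.0278 0.0051 0.0329] twist total -0.0011: 1 rows of -0.0011
```

Emit:
move_arm --motion '[{"tx": 0.029,"ty": 0.0063,"tz": 0,"twist": 0},{"tx": 0.029,"ty": 0.0063,"tz": 0.02,"twist": 0},{"tx": 0.029,"ty": 0.0063,"tz": 0.02,"twist": 0},{"tx": 0,"ty": 0,"tz": 0.03,"twist": 0},{"tx": 0,"ty": 0,"tz": 0.028,"twist": 0},{"tx": 0,"ty": 0,"tz": 0,"twist": 0},{"tx": 0,"ty": 0,"tz": 0,"twist": 0},{"tx": 0,"ty": 0,"tz": 0,"twist": 0}]'

```text
clock: 46.3
position: [0.5177, 0.4093, 0.1596]
ee_rot: [2.065, 2.367, 0.004]
force: [0.0, 0.5, -0.1]
width: 0.65
gripper_force: 0.0
```

```bash
python3 - <<'E'
from h import *
blob("w16.png",(.517,.408)); go(.517,.408,.085,.137)
E
```

```text
stat [ 258  208   33   42 1107] cent [274.2 228.8] expect [273.5 226.2] -> [0.5178 0.4058 0.128 ]
t=46.4 p=[0.5176 0.4094 0.1596] closeang=0.137 w=0.652 total d=[-0.0014 -0.001   0.0746]: 2 rows of [-0.0007 -0.0005  0.0373] twist total -0.0003: 1 rows of -0.0003
```

Emit:
move_arm --motion '[{"tx": -0.001,"ty": 0,"tz": 0.037,"twist": 0},{"tx": 0,"ty": 0,"tz": 0.037,"twist": 0},{"tx": 0,"ty": 0,"tz": 0,"twist": 0},{"tx": 0,"ty": 0,"tz": 0,"twist": 0}]'

```text
clock: 46.75
position: [0.5172, 0.4083, 0.085]
ee_rot: [2.064, 2.368, 0.001]
force: [0.9, -0.4, 0.8]
width: 0.652
gripper_force: 0.0
```

Emit:
move_arm --motion '[{"tx": 0,"ty": 0,"tz": 0,"twist": 0},{"tx": 0,"ty": 0,"tz": 0,"twist": 0},{"tx": 0,"ty": 0,"tz": 0,"twist": 0},{"tx": 0,"ty": 0,"tz": 0,"twist": 0},{"tx": 0,"ty": 0,"tz": 0,"twist": 0},{"tx": 0,"ty": 0,"tz": 0,"twist": 0},{"tx": 0,"ty": 0,"tz": 0,"twist": 0}]' --gripper 1 --squeeze 35

```text
clock: 47.45
position: [0.5173, 0.4084, 0.0841]
ee_rot: [2.064, 2.368, 0.002]
force: [1.8, 0.4, 4.8]
width: 0.299
gripper_force: 35.0
```

Emit:
move_arm --motion '[{"tx": 0,"ty": 0,"tz": -0.02,"twist": 0},{"tx": 0,"ty": 0,"tz": -0.045,"twist": 0},{"tx": 0,"ty": 0,"tz": -0.045,"twist": 0},{"tx": 0,"ty": 0,"tz": -0.045,"twist": 0},{"tx": 0,"ty": 0,"tz": -0.045,"twist": 0},{"tx": 0,"ty": 0,"tz": 0,"twist": 0},{"tx": 0,"ty": 0,"tz": 0,"twist": 0}]'

```text
clock: 48.15
position: [0.5165, 0.4081, 0.2837]
ee_rot: [-2.064, -2.368, -0.001]
force: [0.1, -0.2, -3.5]
width: 0.297
gripper_force: 35.0
```

```bash
python3 - <<'E'
from h import *
go(.525,-.2228,.285,0.137)
E
```

```text
t=48.1 p=[0.5165 0.4081 0.2837] closeang=0.137 w=0.297 total d=[-0.6262 -0.0778 -0.0017]: 13 rows of [-0.0482 -0.006  -0.0001] twist total 0.0000: 1 rows of 0.0000
```

Carry to the cell at (-50,0).

Emit:
move_arm --motion '[{"tx": -0.03,"ty": -0.0037,"tz": -0.005,"twist": 0},{"tx": -0.046,"ty": -0.0057,"tz": -0.005,"twist": 0},{"tx": -0.046,"ty": -0.0057,"tz": 0,"twist": 0},{"tx": -0.046,"ty": -0.0057,"tz": 0,"twist": 0},{"tx": -0.046,"ty": -0.0057,"tz": 0,"twist": 0},{"tx": -0.046,"ty": -0.0057,"tz": 0,"twist": 0},{"tx": -0.046,"ty": -0.0057,"tz": 0,"twist": 0},{"tx": -0.046,"ty": -0.0057,"tz": 0,"twist": 0},{"tx": -0.046,"ty": -0.0057,"tz": 0,"twist": 0},{"tx": -0.046,"ty": -0.0057,"tz": 0,"twist": 0},{"tx": -0.046,"ty": -0.0057,"tz": 0,"twist": 0},{"tx": -0.046,"ty": -0.0057,"tz": 0,"twist": 0}]'

```text
clock: 49.35
position: [0.5225, -0.1328, 0.2916]
ee_rot: [-2.061, -2.367, 0.003]
force: [1.2, 0.6, -1.1]
width: 0.296
gripper_force: 35.0
```

Emit:
move_arm --motion '[{"tx": -0.046,"ty": -0.0057,"tz": 0,"twist": 0},{"tx": -0.044,"ty": -0.0054,"tz": 0,"twist": 0},{"tx": 0,"ty": 0,"tz": 0,"twist": 0},{"tx": 0,"ty": 0,"tz": 0,"twist": 0},{"tx": 0,"ty": 0,"tz": 0.03,"twist": 0},{"tx": 0,"ty": 0,"tz": 0.04,"twist": 0},{"tx": 0,"ty": 0,"tz": 0.03,"twist": 0},{"tx": 0,"ty": 0,"tz": 0.007,"twist": 0},{"tx": 0,"ty": 0,"tz": 0,"twist": 0},{"tx": 0,"ty": 0,"tz": 0,"twist": 0},{"tx": 0,"ty": 0,"tz": 0,"twist": 0}]'

```text
clock: 50.45
position: [0.5264, -0.2228, 0.1881]
ee_rot: [2.062, 2.367, 0.002]
force: [-0.9, 0.2, -1.6]
width: 0.299
gripper_force: 35.0
```

```bash
python3 - <<'E'
from h import *
go(.525,-.2228,.0905,0.137)
E
```

```text
t=50.5 p=[ 0.5264 -0.2228  0.1881] closeang=0.138 w=0.299 total d=[ 0.0003 -0.0016  0.0976]: 2 rows of [ 0.0001 -0.0008  0.0488] twist total 0.0004: 1 rows of 0.0004
```

Emit:
move_arm --motion '[{"tx": 0,"ty": -0.001,"tz": 0.015,"twist": 0},{"tx": 0,"ty": 0,"tz": 0.012,"twist": 0},{"tx": 0,"ty": 0,"tz": 0.012,"twist": 0},{"tx": 0,"ty": 0,"tz": 0.012,"twist": 0},{"tx": 0,"ty": 0,"tz": 0.012,"twist": 0},{"tx": 0,"ty": 0,"tz": 0.012,"twist": 0},{"tx": 0,"ty": 0,"tz": 0.012,"twist": 0},{"tx": 0,"ty": 0,"tz": 0.01,"twist": 0},{"tx": 0,"ty": 0,"tz": 0,"twist": 0},{"tx": 0,"ty": 0,"tz": 0,"twist": 0}]'

```text
clock: 51.45
position: [0.5242, -0.2228, 0.0891]
ee_rot: [-2.064, -2.368, 0.0]
force: [-0.1, 0.7, -2.7]
width: 0.298
gripper_force: 35.0
```

Emit:
move_arm --motion '[{"tx": 0,"ty": 0,"tz": 0,"twist": 0},{"tx": 0,"ty": 0,"tz": 0,"twist": 0},{"tx": 0,"ty": 0,"tz": 0,"twist": 0},{"tx": 0,"ty": 0,"tz": 0,"twist": 0},{"tx": 0,"ty": 0,"tz": -0.03,"twist": 0},{"tx": 0,"ty": 0,"tz": -0.045,"twist": 0},{"tx": 0,"ty": 0,"tz": -0.045,"twist": 0},{"tx": 0,"ty": 0,"tz": -0.045,"twist": 0},{"tx": 0,"ty": 0,"tz": -0.04,"twist": 0},{"tx": 0,"ty": 0,"tz": 0,"twist": 0},{"tx": 0,"ty": 0,"tz": 0,"twist": 0}]' --gripper -0.3

```text
clock: 52.55
position: [0.5247, -0.2228, 0.2952]
ee_rot: [2.063, 2.367, 0.002]
force: [-0.3, 0.4, -0.5]
width: 0.65
gripper_force: 0.0
```

```bash
python3 - <<'E'
from h import *
a=save("scene","s6.png")
A=cv2.resize(a[165:280,140:290],None,fx=4,fy=4,interpolation=cv2.INTER_CUBIC)
B=cv2.resize(a[100:240,300:440],(190,190))
A[:190,-190:]=B; cv2.imwrite("pics/m6.png",A[:,:,::-1]); go(.5058,-.0365,.2,.137)
for r in arm.place_of("scene","b1_mid"): print(np.round(r["conf"],2),np.round(r["point"]*np.array([560,420])))
E
```

```text
t=52.6 p=[ 0.5241 -0.2223  0.294 ] closeang=0.137 w=0.651 total d=[0.1865 0.0073 0.0941]: 5 rows of [0.0373 0.0015 0.0188] twist total 0.0002: 1 rows of 0.0002
0.67 [245. 228.]
0.3 [206. 209.]
```

View pics/m6.png

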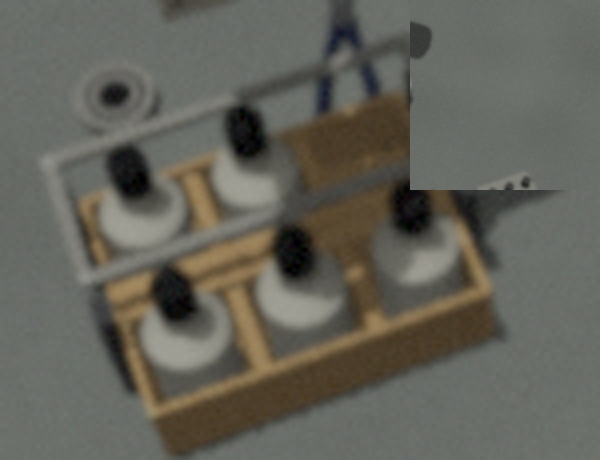

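All five bottles stand upright in the cells with the keeper open, and the bench inset shows no bottle left. On to the knob.

Emit:
move_arm --motion '[{"tx": 0.0373,"ty": 0.0015,"tz": 0.01,"twist": 0},{"tx": 0.0373,"ty": 0.0015,"tz": 0.02,"twist": 0},{"tx": 0.0373,"ty": 0.0015,"tz": 0.02,"twist": 0},{"tx": 0.0373,"ty": 0.0015,"tz": 0.02,"twist": 0},{"tx": 0.0373,"ty": 0.0015,"tz": 0.024,"twist": 0},{"tx": 0,"ty": 0,"tz": 0,"twist": 0},{"tx": 0,"ty": 0,"tz": 0,"twist": 0},{"tx": 0,"ty": 0,"tz": 0,"twist": 0}]'

```text
clock: 53.45
position: [0.5063, -0.0382, 0.2005]
ee_rot: [2.066, 2.367, -0.001]
force: [0.3, -0.1, -0.4]
width: 0.653
gripper_force: 0.0
```

```bash
python3 - <<'E'
from h import *
blob("w17.png",(.5058,-.0365)); go(.5058,-.0365,.09,.137)
for z in (.13,.148,.175): print(proj("wrist",[.5058,-.0365,z]).round())
for r in arm.place_of("wrist","knob"): print(np.round(r["conf"],2),np.round(r["point"]*np.array([560,420])),onz("wrist",r["point"],.148).round(4))
E
```

```text
stat [262 196  26  40 850] cent [274.3 216.1] expect [274.1 208.1] -> [ 0.5071 -0.0442  0.128 ]
t=53.5 p=[ 0.5065 -0.0384  0.2008] closeang=0.135 w=0.646 total d=[ 0.0021 -0.0004  0.1108]: 3 rows of [ 0.0007 -0.0001  0.0369] twist total -0.0013: 1 rows of -0.0013
[274. 209.]
[274. 214.]
[274. 225.]
0.73 [274. 216.] [ 0.5064 -0.0381  0.148 ]
```

Knob at (0.506, -0.038), directly below. Descend and grip.

Emit:
move_arm --motion '[{"tx": 0,"ty": 0,"tz": 0.037,"twist": 0},{"tx": 0,"ty": 0,"tz": 0.037,"twist": 0},{"tx": 0,"ty": 0,"tz": 0.036,"twist": 0},{"tx": 0,"ty": 0,"tz": 0,"twist": 0},{"tx": 0,"ty": 0,"tz": 0,"twist": 0}]'

```text
clock: 54.05
position: [0.5065, -0.0381, 0.0913]
ee_rot: [2.066, 2.366, -0.001]
force: [0.3, -0.2, 0.2]
width: 0.649
gripper_force: 0.0
```

Emit:
move_arm --motion '[{"tx": 0,"ty": 0,"tz": 0,"twist": 0},{"tx": 0,"ty": 0,"tz": 0,"twist": 0},{"tx": 0,"ty": 0,"tz": 0,"twist": 0},{"tx": 0,"ty": 0,"tz": 0,"twist": 0},{"tx": 0,"ty": 0,"tz": 0,"twist": 0},{"tx": 0,"ty": 0,"tz": 0,"twist": 0},{"tx": 0,"ty": 0,"tz": 0,"twist": 0}]' --gripper 1 --squeeze 35

```text
clock: 54.75
position: [0.5063, -0.037, 0.0908]
ee_rot: [-2.064, -2.368, -0.0]
force: [-1.9, 0.6, 6.6]
width: 0.255
gripper_force: 35.0
```

Emit:
move_arm --motion '[{"tx": 0,"ty": -0.004,"tz": 0,"twist": 0},{"tx": 0,"ty": -0.004,"tz": 0,"twist": 0},{"tx": 0,"ty": -0.001,"tz": 0,"twist": 0},{"tx": 0,"ty": 0,"tz": 0,"twist": 0},{"tx": 0,"ty": 0,"tz": 0,"twist": 0}]'

```text
clock: 55.25
position: [0.5, -0.0388, 0.091]
ee_rot: [2.061, 2.365, 0.003]
force: [9.4, -2.0, -6.3]
width: 0.253
gripper_force: 35.0
```

Emit:
move_arm --motion '[{"tx": -0.004,"ty": 0,"tz": 0,"twist": 0},{"tx": -0.004,"ty": 0,"tz": 0,"twist": 0},{"tx": -0.004,"ty": 0,"tz": 0,"twist": 0},{"tx": -0.004,"ty": 0,"tz": 0,"twist": 0},{"tx": 0,"ty": 0,"tz": 0,"twist": 0},{"tx": 0,"ty": 0,"tz": 0,"twist": 0}]'

```text
clock: 55.85
position: [0.5022, -0.0538, 0.091]
ee_rot: [2.061, 2.366, 0.004]
force: [8.7, 1.5, -5.1]
width: 0.255
gripper_force: 35.0
```

Emit:
move_arm --motion '[{"tx": -0.001,"ty": 0,"tz": 0,"twist": 0},{"tx": 0,"ty": 0.006,"tz": 0,"twist": 0},{"tx": 0,"ty": 0.006,"tz": 0,"twist": 0},{"tx": 0,"ty": 0.006,"tz": 0,"twist": 0},{"tx": 0,"ty": 0,"tz": 0,"twist": 0},{"tx": 0,"ty": 0,"tz": 0,"twist": 0}]'

```text
clock: 56.45
position: [0.5198, -0.0515, 0.0909]
ee_rot: [2.061, 2.368, 0.004]
force: [7.2, 3.2, -1.1]
width: 0.256
gripper_force: 35.0
```

Free of the notch and moving forward in the lane. Bring it the rest of the way home, then release.

Emit:
move_arm --motion '[{"tx": 0,"ty": 0.006,"tz": 0,"twist": 0},{"tx": 0,"ty": 0.005,"tz": 0,"twist": 0},{"tx": 0,"ty": 0.002,"tz": 0,"twist": 0},{"tx": 0,"ty": 0,"tz": 0,"twist": 0},{"tx": 0,"ty": 0,"tz": 0,"twist": 0}]'

```text
clock: 56.95
position: [0.5319, -0.0499, 0.0909]
ee_rot: [2.063, 2.369, 0.003]
force: [4.8, 5.4, 3.8]
width: 0.251
gripper_force: 35.0
```

Emit:
move_arm --motion '[{"tx": 0,"ty": 0,"tz": 0,"twist": 0},{"tx": 0,"ty": 0,"tz": 0,"twist": 0},{"tx": 0,"ty": 0,"tz": 0,"twist": 0},{"tx": 0,"ty": 0,"tz": 0,"twist": 0},{"tx": 0,"ty": 0,"tz": 0,"twist": 0},{"tx": 0,"ty": 0,"tz": -0.03,"twist": 0},{"tx": 0,"ty": 0,"tz": -0.045,"twist": 0},{"tx": 0,"ty": 0,"tz": -0.045,"twist": 0},{"tx": 0,"ty": 0,"tz": -0.045,"twist": 0},{"tx": 0,"ty": 0,"tz": -0.045,"twist": 0},{"tx": 0,"ty": 0,"tz": 0,"twist": 0},{"tx": 0,"ty": 0,"tz": 0,"twist": 0}]' --gripper -0.3

```text
clock: 58.15
position: [0.5309, -0.0508, 0.3014]
ee_rot: [2.063, 2.368, 0.003]
force: [0.2, 0.1, -0.8]
width: 0.65
gripper_force: 0.0
```

```bash
python3 - <<'E'
from h import *
s=arm.observe();print(s["position"],s["clock"])
for cam in("wrist","scene"):
    save(cam,"f_"+cam+".png")
    for n,z in(("knob",.148),("keeper_mid",.112)):
        for r in arm.place_of(cam,n)[:1]: print(cam,n,np.round(r["conf"],2),onz(cam,r["point"],z).round(4))
a=cv2.imread("pics/f_scene.png");b=cv2.imread("pics/scene0.png");c=cv2.imread("pics/s6.png")
# keeper's far frame bar: difference against shut (start) and open (s6) pictures at its left end bar
for n,i in(("vs start",b),("vs open",c)): print(n,np.abs(a.astype(int)-i)[200:245,148:166].mean().round(1))
E
```

```text
[ 0.53085055 -0.05083008  0.30138136] 58.15
wrist knob 0.89 [ 0.5322 -0.0517  0.148 ]
scene knob 0.5 [ 0.5416 -0.0498  0.148 ]
scene keeper_mid 0.96 [ 0.5423 -0.2197  0.112 ]
vs start 2.5
vs open 7.8
```

The knob is back at its start place and the keeper matches the shut picture. One last numeric check that the bottles haven't moved, then I'll hand in.

```bash
python3 - <<'E'
from h import *
a=cv2.imread("pics/f_scene.png",0);c=cv2.imread("pics/s6.png",0)
ok=True
for u,v in[(128,170),(245,130),(175,295),(295,250),(410,210)]:
    x,y=140+u//4,165+v//4;t=c[y-8:y+10,x-6:x+7];s=a[y-14:y+16,x-12:x+13]
    _,m,_,l=cv2.minMaxLoc(cv2.matchTemplate(s,t,cv2.TM_CCOEFF_NORMED));d=(l[0]-6,l[1]-6);print(round(m,2),d);ok&=m>.6 and max(map(abs,d))<=2
print(ok)
if ok: print(arm.sign_off())
E
```

```text
0.95 (0, 0)
0.96 (0, 0)
0.99 (0, 0)
0.93 (0, 1)
0.94 (0, 1)
True
the job is handed in; nothing more can be done
None
```

All four bench bottles stand upright in crate cells beside the one already there, the keeper is shut with its knob back in the lane, and the job was handed in at about 58 s; no verdict was returned.

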